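# Stow the relief valve in its berth for sea

## Task

Push the tall brass relief valve across the rubber mat into the yellow berth until its foot is right up against the back rail, touching it only on its thick round foot and keeping it standing; do not lift or tip it. Then push the red tab to slide the little steel keeper door fully shut across the berth's mouth. Leave the bearing shells, the piston pin and the nozzle segment where they are.

Things in the scene. Friction and masses are not known exactly. Their poses are not given: they have to be found in the camera images.
- valve: brass pressure relief valve standing on end, loose, about 0.55 kg, 160 mm tall in all; this frame's origin is the centre of the underside of its foot, z up along the valve. The foot is a plain round disc 52 mm in diameter and 20 mm high, the widest part; round, so yaw does not matter. Pushed above about 25 mm it tips over; foot on rubber mat, it takes roughly 3 to 8 N to slide
- valve_upper: all of the valve above its foot, fixed to the foot, same origin and axes as the valve: slender body from 20 to 160 mm height, at most 36 mm in diameter, with a stub outlet 18 mm thick at 43 mm height along its +x that reaches 25 mm from the axis, and a red band. Not to be touched
- berth: yellow U-shaped pocket fixed to the shelf, mouth facing its own -x (roughly to the robot's left). Origin at mat-top height (the mat is 4 mm thick) where the centre of the valve's foot stands when the foot touches the back rail (inner face at x = +26 mm). Inner side faces at y = -39 and +39 mm; walls 8 mm thick, 40 mm high, beginning at x = -46 mm (-y wall, nearer the robot) and -34 mm (+y wall). Its axes are the axes meant below
- channel (a point): middle of the top of the greased steel channel fixed to the berth that carries the keeper door on the +y side of the mouth (away from the robot): 100 mm long along y, 16 mm wide, 10 mm high, then a 20 mm high end block at its +y end. In the mouth itself there is only a flush steel strip, which stops nothing
- keeper (a joint): small steel keeper door, sliding along the berth's y: value in m, 0 = fully shut across the mouth (against a stop), growing as it is drawn open to the berth's +y, most 0.09. Takes 1 to 3 N to push, stays where left. Panel 92 mm wide, 5 mm thick, its top 45 mm above the mat, at x = -41 mm in the berth's frame; at value 0 it spans y = -41 to +51 mm
- keeper_tab (a point): centre of the outer (berth +y) face of the door's red push tab: an upright plate 5 mm thick standing out in front of the panel, this face about 45 mm along the berth's x and from 9 to 59 mm above the mat. Pushing this face to the berth's -y shuts the door
- shell_a: tan phenolic half bearing shell lying arch-up, 50 mm long (its x), 72 mm wide, 36 mm high; origin under its middle on the mat. Bystander
- shell_b: another identical tan half bearing shell. Bystander
- pin: chromed hollow piston pin standing on end, 40 mm diameter, 85 mm tall; origin at the centre of its underside. Bystander
- nozzle: rust-red cast turbocharger nozzle segment, a curved double band with vanes, about 65 by 137 mm and 36 mm high; origin at mid underside. Bystander
There are look-alikes about, which are no part of the job. Leave any purple look-alike of the berth alone.

How it is judged:
By the outcome, as a careful person would: the job done as asked, in the order asked, and still so for the second after the job is handed in, with the robot touching nothing.
It also fails if it takes over 58 s, if anything falls off the work surface, if the arm or the gripper's body presses on something with over 40 N, if the wrist force passes 120 N, or if a joint passes its speed limit or range.

## Robot

A 6-joint arm with a two-finger parallel gripper is mounted at the origin on the work surface. World frame = base frame: x ahead of the robot, y to its left, z up, the work surface at z = 0. Lengths are in m, angles in rad, forces in N, time in s.
With the tool pointing down it reaches from about 0.425 to 0.95 m from the base axis. Payload 3.5 kg.
Tool frame: the origin (TCP) lies on the centre line of the jaws, within the pads' length; the fingertips stand 14 mm ahead of it and the grasp point (between the pads) lies 5 mm behind it; z points along the fingers, y is the direction in which the jaws open and shut (so a half turn about z gives the same grasp; the last joint's range is limited). The gripper opens to 85 mm and grips with 20 to 120 N. Pads are 22 mm wide; open, the fingers measure 114 mm over their backs; the gripper's body (76 mm by 85 mm) begins 54 mm behind the grasp point. The pads swing forward as they close: fully open they stand 13 mm farther back than shut.
Start: joints at [-1.498, 0.286, 1.577, -0, 1.279, -0.15], TCP at [0.149, -0.658, 0.218] pointing down, gripper open.
Joint ranges: [-2.77, 2.77], [-0.9, 2.22], [0.21, 2.48], [-1.53, 4.67], [0.24, 2.81], [-2.84, 2.84]. Speed limits (rad/s): [2.79, 2.79, 3.14, 3.14, 3.14, 3.14].

## Interface

Orientations are given as a unit quaternion [w, x, y, z].
In Python, from plant import sense, camera, sign_off gives the robot as it stands.
- The arm moves only by the tool step_arm, never from a script. Its argument "moves" is a list of rows, each a list of 5 numbers: the shift along the tool's x, y, z in cm, then the turn about the tool's z in degrees, then the finger opening in cm, from 0 to 8.54. In form: [[dx, dy, dz, spin, claw], ...]. A call has exactly 5 rows; each row shifts and turns the commanded pose from where the row before left it, along the tool's axes as they then stand; what a row does not reach is not made up. A row lasts 1/12 s, in which the tool goes at most 41.7 mm and 7.16 degrees, less where a joint would pass 70% of its speed; a pose out of reach is approached as far as the arm can. A call is refused whole if a number of a shift passes 4.17 or a number of a turn 7.16, either way. A call with a gripper value outside its range is refused whole. The fingers move at their own pace and stop on an object; "grip_force" is the grip in N (left out, the last holds). Time passes only in rows, so rows that do not move let the fingers close, or fill a call up. It gives the time, the measured TCP pose, the force and the opening at its end, in the units of the state.
- sense(): the state, without advancing time (a new reading comes with each control period).
- camera(name): name is "scene" or "top" or "wrist"; returns a dict with "color" (384x512x3 uint8, red, green, blue), "range_z" (384x512 float32, m along the optical axis (not along the pixel's ray), 0 where there is no reading), "fovy" (degrees; the focal length in pixels is half the picture's height over the tangent of half this angle, whatever the lens; pixels are square), "cx", "cy" (the principal point, pixels), "R" (3x3) and "t" (3): a world point X has camera coordinates R X + t. Camera axes: x right, y down, z forward; pixel columns grow to the right and rows downward; lengths in m; the calibration is good to about 2 mm. A picture is of the moment at which its call begins.
- sign_off(): hands the job in, once; it reports no verdict.
The state is a dict: "time": time; "joints": joint angles; "qvel": joint speeds; "joint_torque": joint torques, N m; "tcp_pos": TCP position; "tcp_rot": TCP orientation; "force": force on the tool from outside, world axes, zero at the start; "torque": the same for the moment, N m; "grip_width": finger opening in m.
Only numpy, scipy, OpenCV 4.12 (cv2) and the standard library are available. Lean on these libraries where they do the work, as an engineer would, in place of code of your own. Each camera call takes 0.05 s, during which the arm holds its last target.

## Working session

There is one attempt and no reset: what is moved stays moved. The work goes in short steps, Python scripts to look and compute and a tool call to move; the robot and the scene stay as the last step left them, time stands still between calls to the robot, and variables do not carry over. Pictures are saved under pics/ and viewed, and the job is handed in when it is done.

Besides the shell and the picture viewer there is one more tool, called after "Call:" as name(argument=value, ...), one argument or row to a line, values as JSON. step_arm: Moves the arm, as the interface text tells. Its arguments: {"type":"object","properties":{"moves":{"type":"array"},"grip_force":{"type":"number"}},"required":["moves"]}

```bash
mkdir -p pics; ls; cat > h.py <<'E'
import numpy as np,cv2
from plant import sense,camera,sign_off
def grab(n,tag):
    c=camera(n); cv2.imwrite(f'pics/{tag}.png',c['color'][:,:,::-1]); np.savez(f'pics/{tag}.npz',**c); return c
def f(c): return 192/np.tan(np.radians(float(c['fovy']))/2)
def ray(c,u,v,z):
    R=np.array(c['R']);t=np.array(c['t']);o=-R.T@t
    d=R.T@np.array([(u-c['cx'])/f(c),(v-c['cy'])/f(c),1]); return o+d*(z-o[2])/d[2]
def cloud(c):
    Z=c['range_z'];v,u=np.indices(Z.shape);R=np.array(c['R']);t=np.array(c['t'])
    P=np.stack([(u-c['cx'])/f(c)*Z,(v-c['cy'])/f(c)*Z,Z],-1)-t
    return P@R
def proj(c,X):
    p=np.array(c['R'])@np.array(X)+np.array(c['t']); return p[:2]/p[2]*f(c)+[float(c['cx']),float(c['cy'])]
E
python3 - <<'E'
from h import *
s=sense();print(s)
for n in ['scene','top','wrist']:
    c=grab(n,n+'0');print(n,c['fovy'],c['cx'],c['cy'],-np.array(c['R']).T@c['t'],np.array(c['R'])[2])
E
```

```text
pics
{'time': 0.0, 'joints': array([-1.49802376e+00,  2.87194964e-01,  1.57814188e+00,  3.90247725e-05,
        1.27864160e+00, -1.49977322e-01]), 'qvel': array([ 7.58722580e-04, -5.41934908e-04,  7.19333103e-04,  1.31126628e-05,
       -5.02953698e-04, -5.02617677e-04]), 'joint_torque': array([-1.51256780e-03, -4.05988848e+01, -2.92626446e+01, -2.44339353e-04,
        5.88604657e-03,  5.51477839e-06]), 'tcp_pos': array([ 0.14911918, -0.65762291,  0.21664671]), 'tcp_rot': array([-1.19128931e-03,  9.93804139e-01,  1.11139147e-01,  6.47022201e-05]), 'force': array([1.00104107, 0.92548055, 0.29906887]), 'torque': array([-0.01275818, -0.00097307, -0.02797379]), 'grip_width': 0.08536825721753959}
scene 44.383823657858834 258.242597727427 186.56173223701398 [1.16624163 0.23587311 0.81612697] [-0.65278441 -0.31567966 -0.68863552]
top 57.44490087303408 258.37962569148686 189.41427681375 [ 0.37176836 -0.11523866  0.86546229] [ 0.08911568 -0.0104269  -0.9959667 ]
wrist 69.89988703807754 258.52561793089177 196.93813836262564 [ 0.22224807 -0.64079132  0.37378858] [-0.2882636  -0.06236222 -0.95551821]
```

View pics/scene0.png

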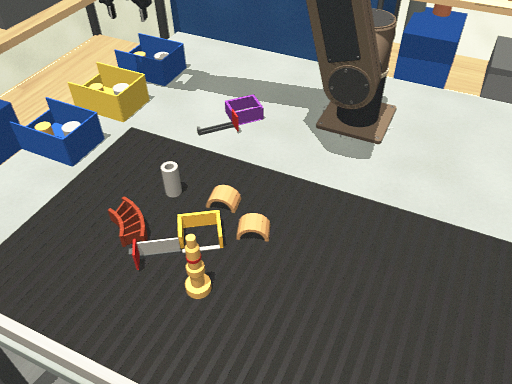

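View pics/top0.png

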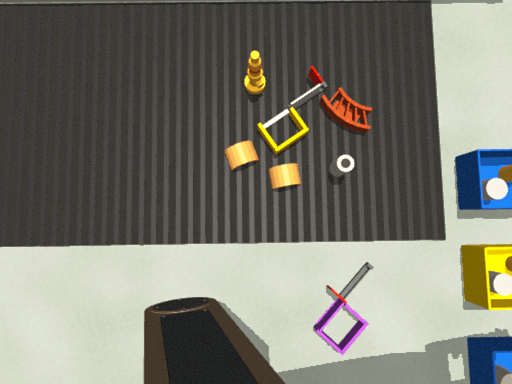

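View pics/wrist0.png

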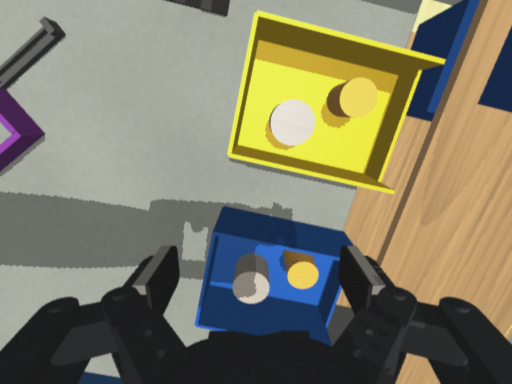

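The scene view shows the valve at (197,270), the yellow berth at (200,230), the keeper panel and red tab at (135–180,248), and a purple look-alike at (244,108). In the top view these are the valve foot at (255,85), berth (283,130), tab (316,76) and purple berth (340,327). Next I'll enlarge and measure.

```bash
python3 - <<'E'
from h import *
c=dict(np.load('pics/top0.npz'));s=dict(np.load('pics/scene0.npz'))
cv2.imwrite('pics/topcrop0.png',cv2.resize(c['color'][40:200,210:390,::-1],None,fx=4.4,fy=3.75*4.4/4.4*1.0,interpolation=cv2.INTER_CUBIC)[:600])
cv2.imwrite('pics/scenecrop0.png',cv2.resize(s['color'][150:310,90:290,::-1],None,fx=3.7,fy=3.7,interpolation=cv2.INTER_CUBIC))
for n,c in(('top',c),('scene',s)):
    P=cloud(c);h=cv2.cvtColor(c['color'],cv2.COLOR_RGB2HSV)
    on=(P[...,0]>.4)&(P[...,0]<1.0)&(P[...,2]>.008)
    for nm,lo,hi in(('yel',(18,120,60),(33,255,255)),('red',(0,150,50),(6,255,255)),('tan',(8,80,60),(17,255,255)),('grey',(0,0,90),(180,45,255))):
        m=(cv2.inRange(h,lo,hi)>0)&on
        k,l,st,ce=cv2.connectedComponentsWithStats(m.astype(np.uint8))
        for i in range(1,k):
            if st[i,4]<25: continue
            q=P[l==i];print(n,nm,st[i],ce[i].round(),'min',np.percentile(q,2,0).round(3),'max',np.percentile(q,98,0).round(3),'med',np.median(q,0).round(3))
    m=(c['range_z']>0)&(P[...,0]>.5)&(P[...,0]<.9)&(abs(P[...,2])<.02);print(np.median(P[m][:,2]))
E
```

```text
top yel [249  51  12  20 184] [254.  61.] min [ 0.704 -0.131  0.118] max [ 0.724 -0.107  0.166] med [ 0.71  -0.118  0.142]
top yel [245  69  21  25 376] [255.  82.] min [ 0.692 -0.142  0.011] max [ 0.728 -0.095  0.095] med [ 0.704 -0.119  0.036]
top yel [258 107  51  47 533] [285. 132.] min [ 0.539 -0.24   0.01 ] max [ 0.638 -0.128  0.046] med [ 0.58  -0.203  0.042]
top yel [240 141  16  22 183] [248. 151.] min [ 0.517 -0.115  0.028] max [ 0.562 -0.084  0.042] med [ 0.539 -0.1    0.037]
top yel [228 144  16  23 180] [235. 156.] min [ 0.506 -0.083  0.029] max [ 0.551 -0.054  0.043] med [ 0.528 -0.069  0.037]
top yel [273 165  13  22 187] [279. 176.] min [ 0.455 -0.185  0.028] max [ 0.501 -0.161  0.042] med [ 0.478 -0.173  0.037]
top yel [286 164  13  21 171] [292. 173.] min [ 0.46  -0.217  0.029] max [ 0.506 -0.193  0.042] med [ 0.484 -0.205  0.037]
top yel [499 166  13  15 154] [506. 173.] min [ 0.462 -0.731  0.011] max [ 0.493 -0.72   0.05 ] med [ 0.477 -0.723  0.03 ]
top red [308  66  15  19 142] [314.  76.] min [ 0.7   -0.276  0.018] max [ 0.735 -0.253  0.063] med [ 0.719 -0.264  
[... 2327 characters left out ...]
513 -0.15   0.04 ] med [ 0.5   -0.16   0.023]
scene tan [237 215  33  26 230] [256. 230.] min [ 0.505 -0.119  0.009] max [ 0.57  -0.043  0.04 ] med [ 0.549 -0.061  0.025]
scene grey [ 62 121  18  15 150] [ 70. 126.] min [ 0.42  -0.704  0.047] max [ 0.468 -0.665  0.058] med [ 0.445 -0.682  0.055]
scene grey [161 161  21  36 546] [171. 178.] min [ 0.487 -0.334  0.01 ] max [ 0.522 -0.299  0.09 ] med [ 0.513 -0.31   0.064]
scene grey [137 237  44  19 583] [159. 246.] min [ 0.656 -0.273  0.011] max [ 0.702 -0.204  0.05 ] med [ 0.679 -0.238  0.031]
scene grey [   0  313  138   71 2455] [ 60. 353.] min [ 0.948 -0.39   0.011] max [ 0.967 -0.116  0.053] med [ 0.961 -0.25   0.049]
0.004066579456937418
```

View pics/topcrop0.png

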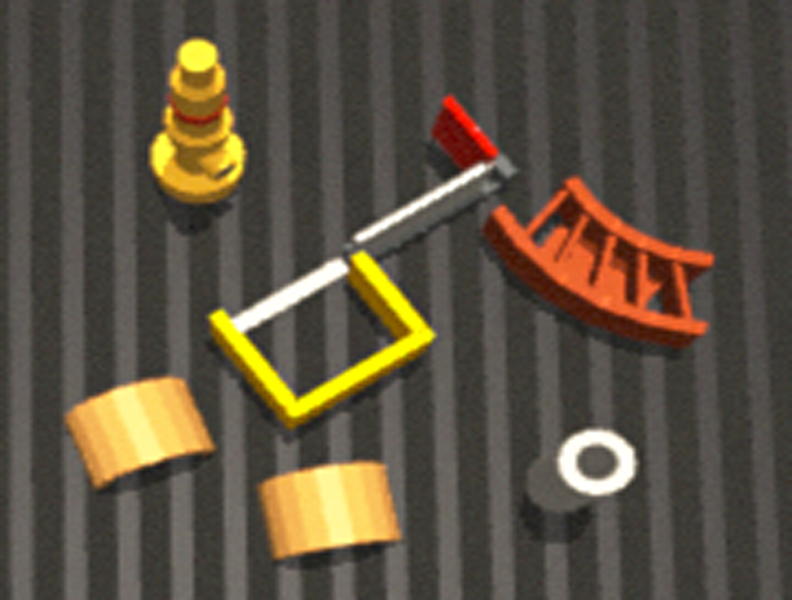

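View pics/scenecrop0.png

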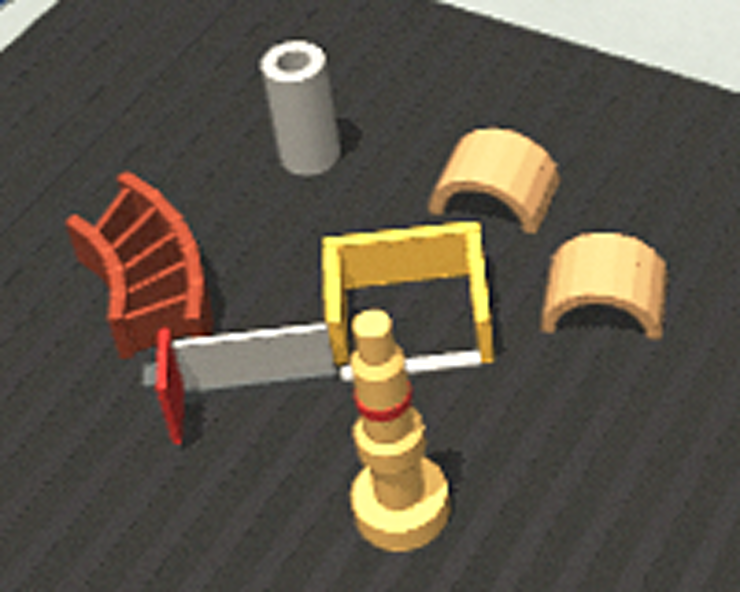

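```bash
cat > m.py <<'E'
from h import *
from scipy.optimize import least_squares
def foot(c,near,r=0.04):
    P=cloud(c);h=cv2.cvtColor(c['color'],cv2.COLOR_RGB2HSV)
    m=(cv2.inRange(h,(15,70,30),(35,255,255))>0)&(P[...,2]>.007)&(P[...,2]<.0275)&(np.hypot(P[...,0]-near[0],P[...,1]-near[1])<r)
    q=P[m]; side=q[(q[:,2]<.021)]
    rs=least_squares(lambda p:np.hypot(side[:,0]-p[0],side[:,1]-p[1])-.026,near,loss='soft_l1',f_scale=.002)
    return rs.x,len(side),np.std(rs.fun),q
def berth(c):
    P=cloud(c);h=cv2.cvtColor(c['color'],cv2.COLOR_RGB2HSV)
    m=(cv2.inRange(h,(20,120,60),(33,255,255))>0)&(abs(P[...,2]-.044)<.004)&(np.hypot(P[...,0]-.59,P[...,1]+.18)<.08)
    v,u=np.nonzero(m)
    W=np.array([ray(c,a,b,.044) for a,b in zip(u,v)])[:,:2]
    return W
def inb(W,b):
    x=np.array([np.cos(b[2]),np.sin(b[2])]);y=np.array([-x[1],x[0]])
    d=W[...,:2]-b[:2];return np.stack([d@x,d@y],-1)
def fitb(W,b0):
    # distance to U centreline, three segments
    S=[((30,-43),(30,43)),((-46,-43),(30,-43)),((-34,43),(30,43))]
    def d(p):
        q=inb(W,p)*1000;D=[]
        for a,b in S:
            a=np.array(a,float);b=np.array(b,float);t=np.clip((q-a)@(b-a)/((b-a)@(b-a)),0,1)
            D.append(np.hypot(*(q-a-t[:,None]*(b-a)).T))
        return np.min(D,0)
    return least_squares(d,b0,loss='soft_l1',f_scale=2,x_scale=[.01,.01,.1])
E
python3 - <<'E'
from m import *
for n in('top0','scene0'):
    c=dict(np.load(f'pics/{n}.npz'))
    W=berth(c);r=fitb(W,[.59,-.185,np.radians(213)])
    b=r.x;print(n,'berth',b[:2].round(4),np.degrees(b[2]).round(1),len(W),'resid',np.median(r.fun))
    q=inb(W,b)*1000;print(' extents',np.percentile(q,[1,99],axis=0).round(1).tolist())
    print(' rect',cv2.minAreaRect((W*1000).astype(np.float32)))
    f0,k,s,_=foot(c,[.72,-.118]);print(' foot',f0.round(4),k,s.round(4),'in berth mm',(inb(f0,b)*1000).round(1))
    P=cloud(c);h=cv2.cvtColor(c['color'],cv2.COLOR_RGB2HSV)
    m=((cv2.inRange(h,(0,150,50),(6,255,255))>0))&(P[...,2]>.012)&(np.hypot(P[...,0]-.719,P[...,1]+.264)<.035)
    print(' tab in berth', np.percentile(inb(P[m],b)*1000,[3,50,97],axis=0).round(1).tolist(),np.percentile(P[m][:,2],[3,97]))
E
```

```text
top0 berth [ 0.5896 -0.1881] 213.8 322 resid 2.0386934137773274
 extents [[-44.1, -46.8], [33.7, 46.7]]
 rect ((594.6878051757812, -184.8319091796875), (79.57306671142578, 94.3759994506836), 33.16303634643555)
 foot [ 0.7177 -0.1192] 45 0.0026 in berth mm [-144.8   13.9]
 tab in berth [[-84.4, 133.2], [-65.2, 134.3], [-44.0, 138.2]] [0.01859714 0.06313212]
scene0 berth [ 0.5942 -0.1868] 213.6 297 resid 2.1851428763514136
 extents [[-42.5, -46.6], [34.7, 46.5]]
 rect ((597.6641845703125, -184.01275634765625), (79.68187713623047, 93.40582275390625), 32.40206527709961)
 foot [ 0.7194 -0.1184] 107 0.0008 in berth mm [-142.1   12.3]
 tab in berth [[-85.3, 132.8], [-69.1, 133.8], [-43.0, 138.1]] [0.01757932 0.06462241]
```

Candidates for the berth are the yellow pocket at top (283,130), with a mouth strip and keeper, and the purple pocket at top (340,327), which is the look-alike. The yellow one fits the colour and the 80×94 mm outline, and the crop confirms it. The valve foot is about 143 mm in front of the berth origin. I'll raise and turn first, then check the finger geometry.

Call:
step_arm(
  moves=[
    [0,0,-1,-7,8.54],
    [0,0,-1,-7,8.54],
    [0,0,-1,-7,8.54],
    [0,0,-1,-7,8.54],
    [0,0,-1,-7,8.54],
  ],
)

```text
time: 0.57
tcp_pos: [0.1492, -0.658, 0.2679]
tcp_rot: [-0.001, 0.913, 0.408, 0.0]
force: [0.6, -0.3, 0.4]
grip_width: 0.0852
```

Call:
step_arm(
  moves=[
    [0,0,0,-7,8.54],
    [0,0,0,-7,8.54],
    [0,0,0,-7,8.54],
    [0,0,0,-7,8.54],
    [0,0,0,0,8.54],
  ],
)

```text
time: 0.98
tcp_pos: [0.1491, -0.658, 0.2675]
tcp_rot: [-0.0, 0.789, 0.615, 0.0]
force: [-0.4, 0.0, -0.5]
grip_width: 0.0853
```

```bash
cat >> h.py <<'E'
def head(s):
    from scipy.spatial.transform import Rotation as Ro
    q=s['tcp_rot'];M=Ro.from_quat([q[1],q[2],q[3],q[0]]).as_matrix();return M
def rel(s,X):
    return (head(s).T@(np.array(X)-s['tcp_pos'])*100).round(2)
E
python3 - <<'E'
from m import *
s=sense();M=head(s);print(s['time'],s['tcp_pos'],np.degrees(np.arctan2(M[1,0],M[0,0])))
V=np.array([.7188,-.1188]);b=np.array([.5915,-.1876,np.radians(213.5)])
u=np.array([np.cos(np.radians(210)),np.sin(np.radians(210))])
ph=np.radians(75);x=np.array([np.cos(ph),np.sin(ph)]);y=np.array([x[1],-x[0]])
corner=V-u*(.026+.03); T=corner+ .011*x+.057*y
print('T',T,rel(s,[*T,.27]))
for n,p in dict(nozN=(.683,-.29)).items(): print(n,inb(np.array(p),b))
c=dict(np.load('pics/scene0.npz'));P=cloud(c);h=cv2.cvtColor(c['color'],cv2.COLOR_RGB2HSV)
d=inb(P,np.array([*V,0]));m=(np.hypot(P[...,0]-V[0],P[...,1]-V[1])<.035)&(P[...,2]>.006)
# silhouette half width perpendicular to view
vd=V-np.array([1.166,.236]);vd/=np.linalg.norm(vd);pp=np.array([-vd[1],vd[0]])
q=P[m];w=(q[:,:2]-V)@pp
for z in np.arange(.01,.17,.01):
    k=abs(q[:,2]-z)<.006
    if k.sum()>3:print(z.round(3),(w[k].min()*1000).round(1),(w[k].max()*1000).round(1))
cc=dict(np.load('pics/top0.npz'));P=cloud(cc);h=cv2.cvtColor(cc['color'],cv2.COLOR_RGB2HSV)
m=(cv2.inRange(h,(3,120,40),(14,255,255))>0)&(np.hypot(P[...,0]-.638,P[...,1]+.343)<.08)&(P[...,2]>.01)
q=inb(P[m],b)*1000;print('nozzle',q.min(0),q.max(0)); hh=cv2.convexHull(q.astype(np.float32));print(hh[:,0].round()[::4].tolist())
E
```

```text
0.9833 [ 0.14914714 -0.65804187  0.26748927] 75.8855528042072
T [ 0.8252022 -0.0949275] [71.1  51.83 -0.2 ]
nozN [-0.01978221  0.13589214]
0.01 -34.8 33.9
0.02 -25.4 25.2
0.03 -23.8 25.1
0.04 -13.6 13.9
0.05 -12.8 13.5
0.06 -15.1 15.8
0.07 -16.6 17.9
0.08 -17.6 17.9
0.09 -14.4 12.8
0.1 -14.1 13.3
0.11 -14.1 13.8
0.12 -13.1 13.1
0.13 -13.2 13.2
0.14 -13.2 13.2
0.15 -8.9 8.9
0.16 -8.8 8.9
nozzle [-14.89321732 119.05842644] [116.03722623 203.58156194]
[[116.0, 170.0], [75.0, 203.0], [-15.0, 121.0], [10.0, 119.0], [64.0, 131.0], [103.0, 157.0]]
```

Call:
step_arm(
  moves=[
    [3.2,2.3,0,0,8.54],
    [3.2,2.3,0,0,8.54],
    [3.2,2.3,0,0,8.54],
    [3.2,2.3,0,0,8.54],
    [3.2,2.3,0,0,8.54],
  ],
)

```text
time: 1.4
tcp_pos: [0.301, -0.5301, 0.2677]
tcp_rot: [-0.0, 0.791, 0.612, 0.0]
force: [-0.1, 0.7, 0.3]
grip_width: 0.0853
```

Call:
step_arm(
  moves=[
    [3.2,2.3,0,0,8.54],
    [3.2,2.3,0,0,8.54],
    [3.2,2.3,0,0,8.54],
    [3.2,2.3,0,0,8.54],
    [3.2,2.3,0,0,8.54],
  ],
)

```text
time: 1.82
tcp_pos: [0.4519, -0.4031, 0.2679]
tcp_rot: [-0.0, 0.79, 0.613, -0.0]
force: [1.3, -0.8, 0.4]
grip_width: 0.0852
```

Call:
step_arm(
  moves=[
    [3.2,2.3,0,0,8.54],
    [3.2,2.3,0,0,8.54],
    [3.2,2.3,0,0,8.54],
    [3.2,2.3,0,0,8.54],
    [3.2,2.3,0,0,8.54],
  ],
)

```text
time: 2.23
tcp_pos: [0.6028, -0.2762, 0.2678]
tcp_rot: [-0.0, 0.79, 0.613, -0.0]
force: [0.4, -0.5, 0.4]
grip_width: 0.0853
```

Call:
step_arm(
  moves=[
    [3.2,2.3,0,0,8.54],
    [3.2,2.3,0,0,8.54],
    [3.2,2.3,0,0,8.54],
    [3.2,2.3,0,0,8.54],
    [3.2,2.3,0,0,8.54],
  ],
)

```text
time: 2.65
tcp_pos: [0.7536, -0.1495, 0.2676]
tcp_rot: [-0.0, 0.79, 0.613, -0.0]
force: [0.5, -0.1, 0.9]
grip_width: 0.0853
```

```bash
python3 - <<'E'
from m import *
s=sense();M=head(s);print(s['time'],s['tcp_pos'],np.degrees(np.arctan2(M[1,0],M[0,0])),s['joints'])
print(rel(s,[.8252,-.095,.27]))
c=grab('scene','scene1');grab('top','top1');grab('wrist','wrist1')
E
```

```text
2.65 [ 0.75356497 -0.1494789   0.26757248] 75.56922241766732 [-3.27507199e-01  4.65316902e-01  1.25566687e+00 -9.27450511e-05
  1.42119583e+00 -7.56287528e-02]
[ 7.06  5.58 -0.25]
```

View pics/scene1.png

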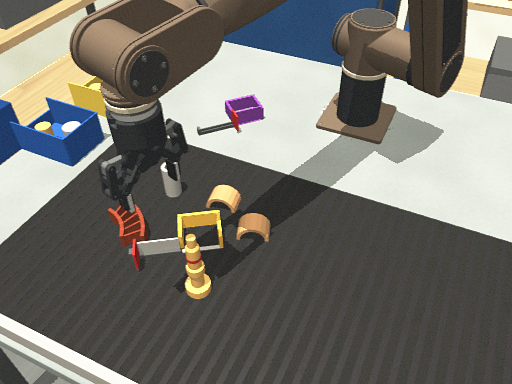

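View pics/top1.png

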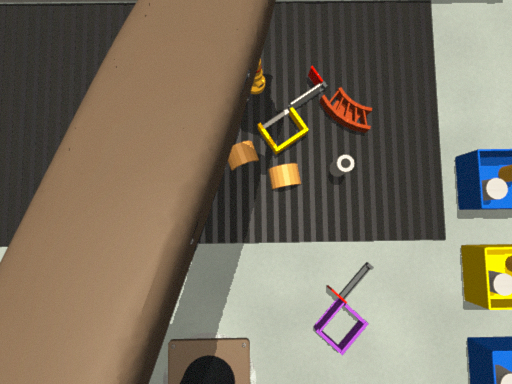

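View pics/wrist1.png

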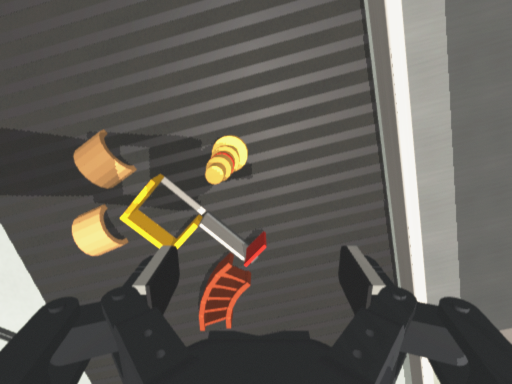

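The scene view shows the gripper at (140,150) with its knuckles bulging outside the fingertips. I'll measure that profile in the tool frame.

```bash
python3 - <<'E'
from m import *
s=sense();M=head(s)
A=[]
for n in('scene1','wrist1'):
    c=dict(np.load(f'pics/{n}.npz'));P=cloud(c);q=(P-s['tcp_pos'])@M*1000
    k=(abs(q[...,0])<60)&(abs(q[...,1])<110)&(q[...,2]<20)&(q[...,2]>-130)&(c['range_z']>0)
    q=q[k];print(n,len(q))
    for z in range(-120,20,10):
        a=q[abs(q[:,2]-z)<5]
        if len(a)>3:
            print(z,'y',np.percentile(a[:,1],[1,99]).round(),'x',np.percentile(a[:,0],[1,99]).round(), 'x at |y|>55',np.round(a[abs(a[:,1])>55][:,0].min(),0) if (abs(a[:,1])>55).any() else None,np.round(a[abs(a[:,1])>55][:,0].max(),0) if (abs(a[:,1])>55).any() else None)
E
```

```text
scene1 2885
-120 y [-65.  71.] x [-10.  19.] x at |y|>55 -13.0 13.0
-110 y [-68.  73.] x [-12.  19.] x at |y|>55 -15.0 13.0
-100 y [-68.  74.] x [-17.  17.] x at |y|>55 -13.0 13.0
-90 y [-69.  75.] x [-14.  17.] x at |y|>55 -14.0 13.0
-80 y [-70.  76.] x [-13.  13.] x at |y|>55 -14.0 14.0
-70 y [-67.  67.] x [-9. 13.] x at |y|>55 4.0 12.0
-60 y [-55.  59.] x [-12.  11.] x at |y|>55 -5.0 7.0
-50 y [-54.  58.] x [-11.  11.] x at |y|>55 -7.0 7.0
-40 y [-54.  58.] x [-11.  10.] x at |y|>55 -8.0 6.0
-30 y [-46.  54.] x [-11.  10.] x at |y|>55 -9.0 -9.0
wrist1 37497
-110 y [-61.  60.] x [14. 24.] x at |y|>55 14.0 17.0
-100 y [-69.  68.] x [ 6. 21.] x at |y|>55 3.0 17.0
-90 y [-71.  72.] x [-6. 21.] x at |y|>55 -10.0 17.0
-80 y [-72.  73.] x [-8. 17.] x at |y|>55 -10.0 18.0
-70 y [-69.  70.] x [ 8. 17.] x at |y|>55 9.0 16.0
-60 y [-55.  56.] x [-4. 15.] x at |y|>55 10.0 11.0
-50 y [-56.  56.] x [-7. 15.] x at |y|>55 9.0 11.0
-40 y [-55.  56.] x [-7. 15.] x at |y|>55 10.0 11.0
-30 y [-49.  53.] x [-7. 15.] x at |y|>55 10.0 10.0
```

```bash
python3 - <<'E'
from m import *
s=sense();M=head(s)
c=dict(np.load('pics/scene1.npz'));im=c['color'][:,:,::-1].copy()
P=cloud(c);q=(P-s['tcp_pos'])@M*1000
im=cv2.resize(im[90:250,60:240],None,fx=4,fy=3.7,interpolation=cv2.INTER_CUBIC)
for y in(-57,0,57):
  for z in(-50,-25,0,14):
    p=proj(c,s['tcp_pos']+M@np.array([0,y,z])/1000);cv2.circle(im,(int((p[0]-60)*4),int((p[1]-90)*3.7)),3,(0,255,0),-1)
cv2.imwrite('pics/g1.png',im)
E
```

```text
(no output)
```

View pics/g1.png

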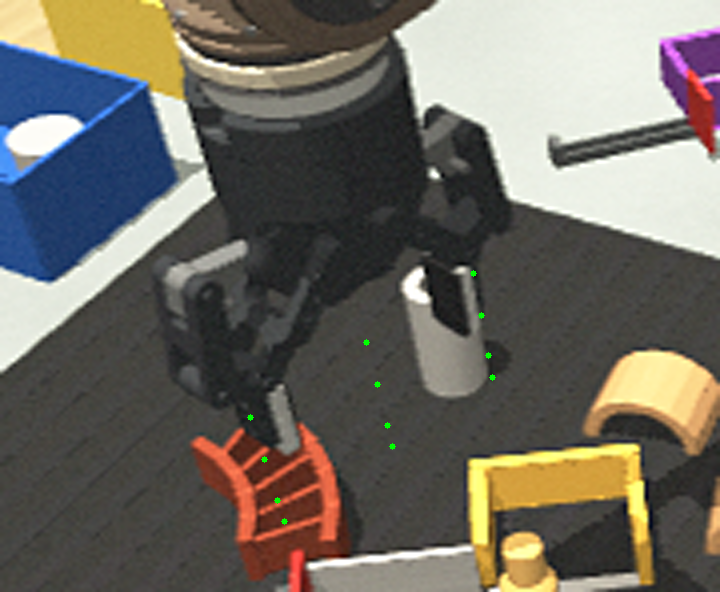

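```bash
python3 - <<'E'
from m import *
s=sense();M=head(s)
for n in('scene1','wrist1'):
    c=dict(np.load(f'pics/{n}.npz'));P=cloud(c);q=(P-s['tcp_pos'])@M*1000
    k=(abs(q[...,0])<25)&(abs(abs(q[...,1])-48)<20)&(q[...,2]<40)&(q[...,2]>-70)&(c['range_z']>0)
    for sg in(-1,1):
        a=q[k&(sg*q[...,1]>0)];z=a[:,2]
        print(n,sg,len(a),'zmax',np.sort(z)[-8:].round(1), np.histogram(z,np.arange(-60,45,5))[0])
        t=a[z>z.max()-6];print('  tip y',t[:,1].min().round(1),t[:,1].max().round(1),'x',t[:,0].min().round(1),t[:,0].max().round(1))
E
```

```text
scene1 -1 252 zmax [-30.4 -30.3 -30.1 -29.4 -28.9 -28.8 -28.6 -28.2] [37 30 29 32 31 26  5  0  0  0  0  0  0  0  0  0  0  0  0  0]
  tip y -46.7 -39.8 x -12.0 10.4
scene1 1 216 zmax [-33.1 -32.7 -31.6 -30.4 -30.1 -29.9 -29.2 -28.1] [36 31 39 30 22 13  3  0  0  0  0  0  0  0  0  0  0  0  0  0]
  tip y 45.0 51.2 x 3.0 9.8
wrist1 -1 2333 zmax [-27.7 -27.5 -27.4 -27.4 -27.3 -26.9 -26.9 -26.8] [350 356 311 269 259 172  63   0   0   0   0   0   0   0   0   0   0   0
   0   0]
  tip y -49.0 -41.9 x -7.6 15.2
wrist1 1 2331 zmax [-27.3 -27.2 -27.2 -27.1 -27.  -26.8 -26.7 -25.9] [345 368 300 283 240 181  62   0   0   0   0   0   0   0   0   0   0   0
   0   0]
  tip y 42.7 49.1 x -6.9 14.7
```

```bash
python3 - <<'E'
from m import *
s=sense();M=head(s)
for n in('scene1','wrist1'):
    c=dict(np.load(f'pics/{n}.npz'));P=cloud(c);q=(P-s['tcp_pos'])@M*1000
    k=(abs(q[...,0])<90)&(abs(q[...,1])<90)&(q[...,2]<-10)&(q[...,2]>-230)&(c['range_z']>0)
    a=q[k];print(n)
    for z in range(-220,-20,10):
        b=a[(abs(a[:,2]-z)<5)]
        if len(b)>5: print(z,'|y|<35 x',[np.percentile(b[abs(b[:,1])<35][:,0],p).round() if (abs(b[:,1])<35).any() else None for p in(1,99)],'y>55 x',[np.percentile(b[abs(b[:,1])>55][:,0],p).round() if (abs(b[:,1])>55).any() else None for p in(1,99)],'y',np.percentile(b[:,1],[1,99]).round())
E
```

```text
scene1
-220 |y|<35 x [np.float64(-14.0), np.float64(42.0)] y>55 x [None, None] y [12. 36.]
-210 |y|<35 x [np.float64(-15.0), np.float64(34.0)] y>55 x [None, None] y [-11.  36.]
-200 |y|<35 x [np.float64(-15.0), np.float64(35.0)] y>55 x [None, None] y [-21.  36.]
-190 |y|<35 x [np.float64(-23.0), np.float64(37.0)] y>55 x [None, None] y [-30.  37.]
-180 |y|<35 x [np.float64(-6.0), np.float64(37.0)] y>55 x [None, None] y [-23.  39.]
-170 |y|<35 x [np.float64(15.0), np.float64(37.0)] y>55 x [None, None] y [-23.  39.]
-160 |y|<35 x [np.float64(15.0), np.float64(37.0)] y>55 x [None, None] y [-24.  39.]
-150 |y|<35 x [np.float64(13.0), np.float64(37.0)] y>55 x [None, None] y [-24.  40.]
-140 |y|<35 x [np.float64(7.0), np.float64(35.0)] y>55 x [None, None] y [ 2. 40.]
-130 |y|<35 x [np.float64(6.0), np.float64(11.0)] y>55 x [np.float64(-13.0), np.float64(13.0)] y [-65.  70.]
-120 |y|<35 x [np.float64(8.0), np.float64(20.0)] y>55 x [np.float64(-12.0), np.float64(12.0)] y [-65.  71.]
-110 |y|<35 x [np.float64(7.0), np.float64(19.0)] y>55 x [np.float64(-13.0), np.float64(12.0)] y [-68.  73.]
-1
[... 901 characters left out ...]
64(21.0)] y>55 x [np.float64(6.0), np.float64(16.0)] y [-69.  68.]
-90 |y|<35 x [np.float64(12.0), np.float64(21.0)] y>55 x [np.float64(-7.0), np.float64(16.0)] y [-71.  72.]
-80 |y|<35 x [np.float64(19.0), np.float64(20.0)] y>55 x [np.float64(-8.0), np.float64(17.0)] y [-72.  73.]
-70 |y|<35 x [None, None] y>55 x [np.float64(9.0), np.float64(16.0)] y [-69.  70.]
-60 |y|<35 x [None, None] y>55 x [np.float64(10.0), np.float64(11.0)] y [-55.  56.]
-50 |y|<35 x [None, None] y>55 x [np.float64(9.0), np.float64(11.0)] y [-56.  56.]
-40 |y|<35 x [None, None] y>55 x [np.float64(10.0), np.float64(11.0)] y [-55.  56.]
-30 |y|<35 x [None, None] y>55 x [np.float64(10.0), np.float64(10.0)] y [-49.  53.]
```

Call:
step_arm(
  moves=[
    [0,0,0,6.8,8.54],
    [0,0,0,6.8,8.54],
    [0,0,0,6.8,8.54],
    [0,0,0,6.8,8.54],
    [0,0,0,6.8,8.54],
  ],
)

```text
time: 3.22
tcp_pos: [0.7515, -0.1524, 0.2681]
tcp_rot: [0.0, 0.936, 0.352, -0.0]
force: [0.3, -0.2, -1.0]
grip_width: 0.0852
```

Call:
step_arm(
  moves=[
    [0,0,0,6.8,8.54],
    [0,0,0,6.8,8.54],
    [0,0,0,6.8,8.54],
    [0,0,0,6.8,8.54],
    [0,0,0,6.8,8.54],
  ],
)

```text
time: 3.63
tcp_pos: [0.7514, -0.1525, 0.2681]
tcp_rot: [0.0, 0.998, 0.063, -0.0]
force: [-0.2, -0.3, 0.5]
grip_width: 0.0855
```

Call:
step_arm(
  moves=[
    [1.1,-3.6,0,0,8.54],
    [1.1,-3.6,0,0,8.54],
    [1.0,-3.6,0,0,8.54],
    [0,0,0,0,8.54],
    [0,0,0,0,8.54],
  ],
)

```text
time: 4.05
tcp_pos: [0.7691, -0.0385, 0.2682]
tcp_rot: [0.0, 0.998, 0.068, -0.0]
force: [0.8, 0.2, 0.1]
grip_width: 0.0853
```

```bash
python3 - <<'E'
from m import *
s=sense();M=head(s);print(s['time'],s['tcp_pos'],np.degrees(np.arctan2(M[1,0],M[0,0])),s['joints'])
print(rel(s,[.770,-.0366,.1]))
c=grab('wrist','wrist2');
print('valve in tool mm',M.T@(np.array([.7188,-.1188,.004])-s['tcp_pos'])*1000)
E
```

```text
4.05 [ 0.76906671 -0.03852465  0.26821216] 7.784995815726207 [-1.81252624e-01  4.68970685e-01  1.24958263e+00 -6.16768117e-04
  1.42318510e+00  1.25376056e+00]
[ 0.12 -0.19 16.82]
valve in tool mm [-60.59035343  72.58538389 264.27089877]
```

View pics/wrist2.png

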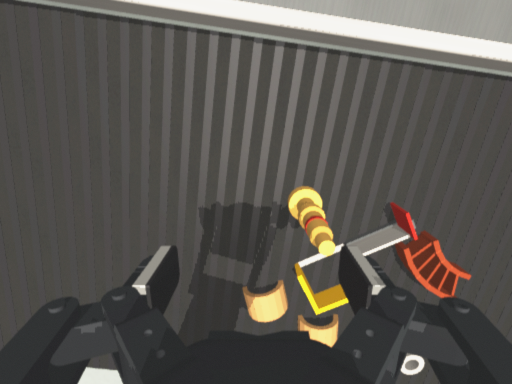

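Call:
step_arm(
  moves=[
    [0,0,4,0,8.54],
    [0,0,4,0,8.54],
    [0,0,4,0,8.54],
    [0,0,4,0,8.54],
    [0,0,4,0,8.54],
  ],
)

```text
time: 4.52
tcp_pos: [0.7689, -0.0425, 0.0666]
tcp_rot: [0.0, 0.998, 0.066, 0.0]
force: [0.4, 0.1, -0.3]
grip_width: 0.0852
```

```bash
python3 - <<'E'
from m import *
s=sense();M=head(s);print(s['time'],s['tcp_pos'],np.degrees(np.arctan2(M[1,0],M[0,0])),s['force'])
c=grab('scene','scene3');w=grab('wrist','wrist3')
cv2.imwrite('pics/s3.png',cv2.resize(c['color'][150:350,90:340,::-1],None,fx=3,fy=3))
for n,c in(('scene',c),('wrist',w)):
    P=cloud(c);q=(P-s['tcp_pos'])@M*1000
    k=(abs(q[...,0])<25)&(abs(abs(q[...,1])-48)<20)&(q[...,2]<40)&(q[...,2]>-70)&(c['range_z']>0)
    for sg in(-1,1):
        a=q[k&(sg*q[...,1]>0)];z=a[:,2];print(n,sg,'zmax',np.sort(z)[-8:].round(1))
        for lo in(-30,-35,-45,-55,-65):
            t=a[abs(z-lo)<4]
            if len(t)>3:print(lo,'y',np.percentile(t[:,1],[2,98]).round(1),'x',np.percentile(t[:,0],[2,98]).round(1))
E
```

```text
4.5167 [ 0.76891643 -0.0425164   0.06657917] 7.540822545841629 [ 0.35917019  0.08135551 -0.25364234]
scene -1 zmax [-33.4 -33.3 -32.9 -32.3 -31.5 -31.4 -30.8 -30.3]
-30 y [-53.3 -42. ] x [ 7.4 13.2]
-35 y [-55.6 -42.1] x [-2.  13.3]
-45 y [-56.1 -42.8] x [-3.4 12.6]
-55 y [-56.  -44.1] x [ 2.  13.4]
-65 y [-57.8 -43.4] x [ 6.8 14.2]
scene 1 zmax [-30.1 -29.7 -29.7 -29.5 -29.1 -27.7 -26.7 -26.2]
-30 y [42.6 47.6] x [-4.8 12.1]
-35 y [42.7 55.3] x [-6.9 13.4]
-45 y [42.3 56. ] x [-7.7 13.2]
-55 y [42.7 55.1] x [-0.4 13.3]
-65 y [43.3 57.6] x [ 6.2 14.6]
wrist -1 zmax [-16.1 -16.1 -16.  -16.  -15.9 -15.7 -15.7 -15.5]
-30 y [-58.3 -44.6] x [-15.5   6. ]
-35 y [-58.  -44.6] x [-15.5   6. ]
-45 y [-57.9 -44.5] x [-14.3   6.3]
-55 y [-63.  -44.6] x [-4.   7.5]
-65 y [-67.2 -41.3] x [-12.9   8.5]
wrist 1 zmax [-15.7 -15.6 -15.5 -15.5 -15.4 -15.3 -15.3 -14.8]
-30 y [40.  53.6] x [-15.2   6. ]
-35 y [40.  53.8] x [-15.5   6.1]
-45 y [40.1 53.6] x [-14.3   6.2]
-55 y [40.2 61.1] x [-4.1  8.4]
-65 y [37.5 66.7] x [-13.    8.8]
```

View pics/s3.png

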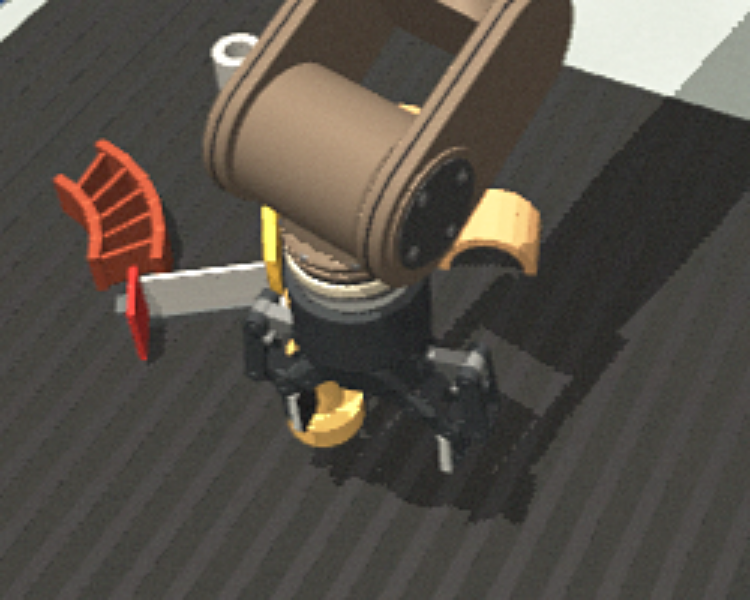

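View pics/wrist3.png

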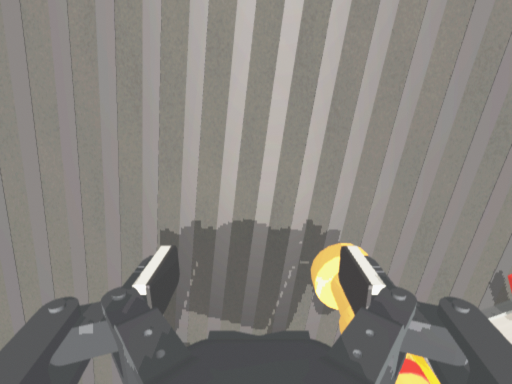

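```bash
cat > tip.py <<'E'
from m import *
def tips(tag):
    c=grab('scene','s_'+tag);w=grab('wrist','w_'+tag)
    s=sense();M=head(s);print(s['time'],s['tcp_pos'],np.degrees(np.arctan2(M[1,0],M[0,0])),s['force'],s['qvel'].round(3).tolist())
    for n,c in(('scene',c),('wrist',w)):
        P=cloud(c);q=(P-s['tcp_pos'])@M*1000
        k=(abs(q[...,0])<25)&(abs(abs(q[...,1])-48)<20)&(q[...,2]<40)&(q[...,2]>-70)&(P[...,2]>.015)&(c['range_z']>0)
        h=cv2.cvtColor(c['color'],cv2.COLOR_RGB2HSV);k&=h[...,1]<90
        for sg in(-1,1):
            a=q[k&(sg*q[...,1]>0)];z=a[:,2]
            if len(z): print(n,sg,'zmax',np.sort(z)[-6:].round(1))
    return s,M
E
python3 - <<'E'
from tip import *
s,M=tips('4')
c=dict(np.load('pics/s_4.npz'))
im=cv2.resize(c['color'][250:320,160:260,::-1],None,fx=7,fy=7,interpolation=cv2.INTER_NEAREST)
for y in(-50,50):
  for z in(-25,0,14):
    p=proj(c,s['tcp_pos']+M@np.array([0,y,z])/1000);cv2.circle(im,(int((p[0]-160)*7),int((p[1]-250)*7)),3,(0,255,0),-1)
cv2.imwrite('pics/g4.png',im)
E
```

```text
4.7167 [ 0.76880412 -0.04148014  0.06746774] 7.61974145894821 [ 0.33899131 -0.11646364  1.00304359] [0.012, -0.06, -0.079, 0.004, -0.008, -0.002]
scene -1 zmax [-23.1 -22.4 -21.5 -20.5 -18.  -16. ]
scene 1 zmax [-22.3 -22.  -21.9 -21.3 -21.2 -20. ]
wrist -1 zmax [-22.8 -22.8 -22.8 -22.5 -22.4 -21.8]
wrist 1 zmax [-24.  -23.8 -23.6 -23.6 -23.5 -23.4]
```

View pics/g4.png

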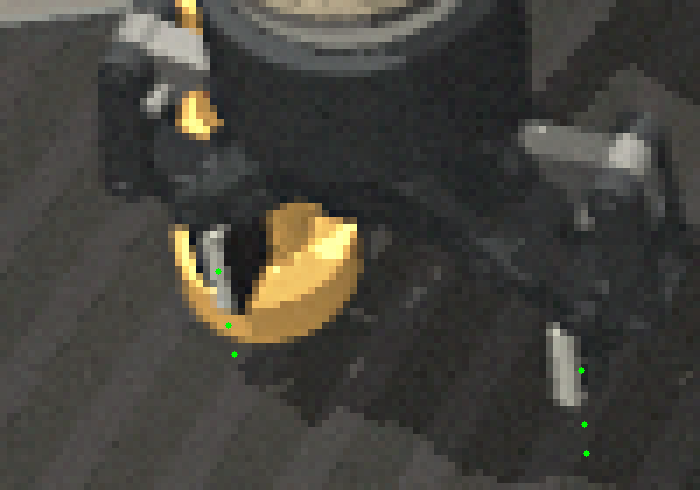

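Call:
step_arm(
  moves=[
    [0.1,-0.5,1.5,0,8.54],
    [0,0,1.5,0,8.54],
    [0,0,1,0,8.54],
    [0,0,1,0,8.54],
    [0,0,0,0,8.54],
  ],
)

```text
time: 5.13
tcp_pos: [0.768, -0.0342, 0.0148]
tcp_rot: [-0.001, 0.998, 0.068, -0.002]
force: [-0.5, -0.2, -1.3]
grip_width: 0.0855
```

```bash
python3 - <<'E'
from tip import *
s,M=tips('5')
w=dict(np.load('pics/w_5.npz'))
cv2.imwrite('pics/w5.png',w['color'][:,:,::-1])
c=dict(np.load('pics/s_5.npz'))
cv2.imwrite('pics/g5.png',cv2.resize(c['color'][240:320,150:270,::-1],None,fx=6,fy=6,interpolation=cv2.INTER_NEAREST))
E
```

```text
5.2333 [ 0.76936375 -0.03447797  0.01713062] 7.770483801816487 [ 0.05852944 -0.0217721   0.11613533] [-0.0, -0.017, -0.021, 0.001, -0.001, 0.001]
scene -1 zmax [-30.5 -30.  -28.9 -28.3 -24.9 -23.2]
scene 1 zmax [-28.  -27.4 -24.9 -24.6 -23.6 -23.5]
wrist -1 zmax [-26.7 -26.7 -26.6 -26.4 -26.3 -26.3]
wrist 1 zmax [-26.1 -26.  -26.  -25.9 -25.8 -25.6]
```

View pics/g5.png

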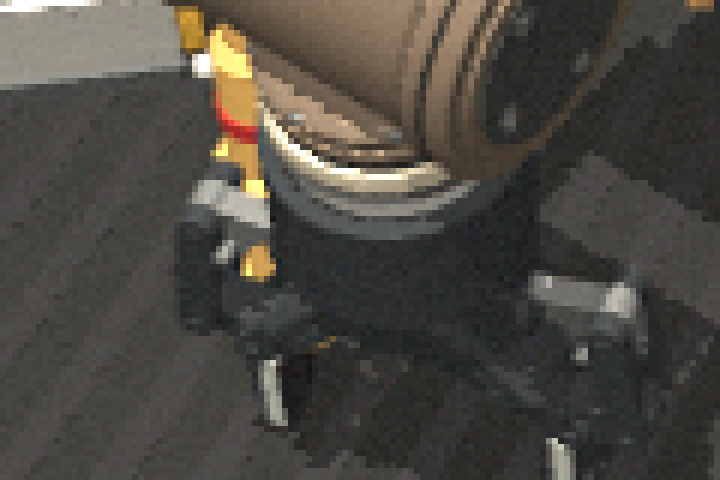

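View pics/w5.png

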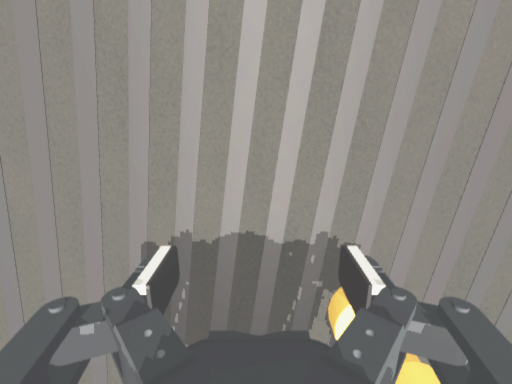

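Call:
step_arm(
  moves=[
    [0,0,0.5,0,8.54],
    [0,0,0.5,0,8.54],
    [0,0,0.2,0,8.54],
    [0,0,0,0,8.54],
    [0,0,0,0,8.54],
  ],
)

```text
time: 5.65
tcp_pos: [0.7697, -0.0346, 0.0058]
tcp_rot: [-0.0, 0.998, 0.068, -0.0]
force: [0.4, -0.9, -0.1]
grip_width: 0.0857
```

```bash
python3 - <<'E'
from tip import *
s,M=tips('6')
w=dict(np.load('pics/w_6.npz'))
c=dict(np.load('pics/s_6.npz'))
cv2.imwrite('pics/g6.png',np.vstack([cv2.resize(c['color'][250:320,150:270,::-1],(600,350),interpolation=cv2.INTER_NEAREST),cv2.resize(w['color'][180:330,100:420,::-1],(600,240))]))
E
```

```text
5.75 [ 0.77005179 -0.03467077  0.00630187] 7.765464362052838 [ 0.50617639 -0.44498653  0.52102625] [-0.001, -0.004, -0.002, -0.0, 0.0, 0.0]
scene -1 zmax [-33.  -31.9 -31.5 -31.4 -29.5 -29. ]
scene 1 zmax [-28.8 -27.9 -27.8 -27.5 -25.8 -24.4]
wrist -1 zmax [-27.5 -27.2 -27.2 -27.2 -27.1 -27.1]
wrist 1 zmax [-27.4 -27.4 -27.4 -27.4 -27.3 -26.8]
```

View pics/g6.png

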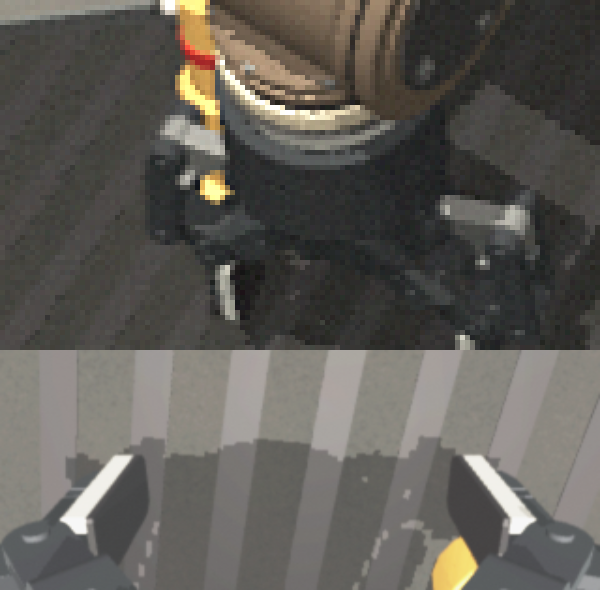

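Call:
step_arm(
  moves=[
    [0,0,0.4,0,8.54],
    [0,0,0.4,0,8.54],
    [0,0,0.4,0,8.54],
    [0,0,0.2,0,8.54],
    [0,0,0,0,8.54],
  ],
)

```text
time: 6.17
tcp_pos: [0.7691, -0.0345, -0.0093]
tcp_rot: [-0.0, 0.998, 0.068, -0.001]
force: [-0.0, 1.3, -0.7]
grip_width: 0.0853
```

```bash
sed -i 's/>.015)&(c/>.007)\&(c/' tip.py; python3 - <<'E'
from tip import *
s,M=tips('7')
w=dict(np.load('pics/w_7.npz'))
c=dict(np.load('pics/s_7.npz'))
cv2.imwrite('pics/g7.png',np.vstack([cv2.resize(c['color'][250:320,150:270,::-1],(600,350),interpolation=cv2.INTER_NEAREST),cv2.resize(w['color'][180:330,100:420,::-1],(600,240))]))
E
```

```text
6.2667 [ 0.76966762 -0.03456692 -0.00835838] 7.765926645866869 [ 0.28497935 -0.15277703  0.8321927 ] [0.002, -0.008, -0.007, 0.0, -0.001, 0.001]
scene -1 zmax [-15.6 -15.5 -15.5 -15.5 -15.4 -15.4]
scene 1 zmax [-16.  -15.8 -15.7 -15.7 -15.7 -15.5]
wrist -1 zmax [-26.5 -15.6 -15.5 -15.5 -15.4 -15.4]
wrist 1 zmax [-15.8 -15.6 -15.5 -15.4 -15.4 -15.4]
```

View pics/g7.png

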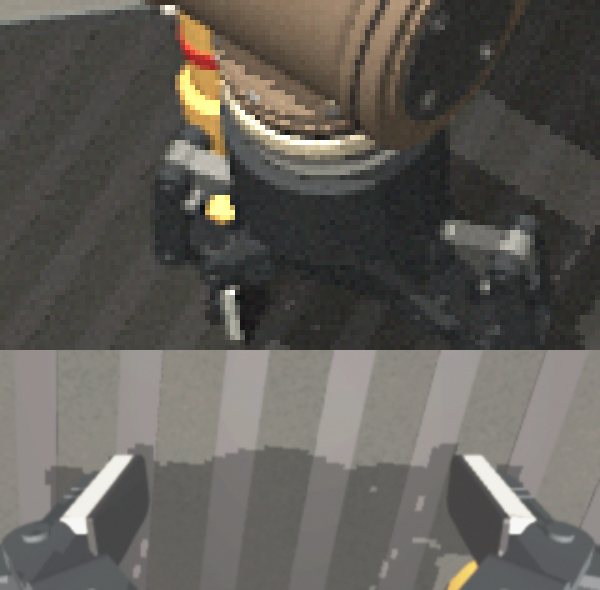

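Call:
step_arm(
  moves=[
    [0,0,0.4,0,8.54],
    [0,0,0.3,0,8.54],
    [0,0,0,0,8.54],
    [0,0,0,0,8.54],
    [0,0,0,0,8.54],
  ],
)

```text
time: 6.68
tcp_pos: [0.7698, -0.0346, -0.015]
tcp_rot: [-0.0, 0.998, 0.068, -0.0]
force: [0.7, -0.1, 0.3]
grip_width: 0.0857
```

```bash
python3 - <<'E'
from tip import *
s,M=tips('8')
w=dict(np.load('pics/w_8.npz'));c=dict(np.load('pics/s_8.npz'))
cv2.imwrite('pics/w8.png',cv2.resize(w['color'][:,:,::-1],None,fx=1.5,fy=1.5))
for n,c in(('s',c),('w',w)):
    P=cloud(c);h=cv2.cvtColor(c['color'],cv2.COLOR_RGB2HSV)
    m=(cv2.inRange(h,(12,120,30),(35,255,255))>0)&(np.hypot(P[...,0]-.719,P[...,1]+.119)<.05)&(P[...,2]>.006)
    q=P[m];print(n,m.sum(),np.percentile(q,[2,50,98],axis=0).round(3).tolist())
    k=q[q[:,2]<.022]
    if len(k)>10:
        r=least_squares(lambda p:np.hypot(k[:,0]-p[0],k[:,1]-p[1])-.026,[.719,-.119],loss='soft_l1',f_scale=.002);print(len(k),r.x,np.std(r.fun))
print('valve in tool', M.T@(np.array([.7188,-.1188,0])-s['tcp_pos'])*1000)
E
```

```text
6.7833 [ 0.77000524 -0.03466844 -0.01475686] 7.7655688337836 [-0.33675206 -0.02233759  0.20057901] [-0.001, -0.002, -0.001, 0.0, -0.001, 0.0]
scene -1 zmax [-22.2 -22.  -21.9 -21.9 -21.9 -21.8]
scene 1 zmax [-22.2 -22.1 -22.  -22.  -21.9 -21.8]
wrist -1 zmax [-22.  -22.  -21.9 -21.8 -21.8 -21.8]
wrist 1 zmax [-27.1 -26.9 -22.  -21.9 -21.9 -21.8]
s 115 [[0.724, -0.134, 0.014], [0.734, -0.118, 0.078], [0.745, -0.11, 0.121]]
11 [ 0.72194323 -0.12672702] 0.0019512074956416815
w 574 [[0.728, -0.124, 0.028], [0.731, -0.116, 0.037], [0.733, -0.108, 0.042]]
valve in tool [-62.09849699  76.44300793 -14.76835505]
```

View pics/w8.png

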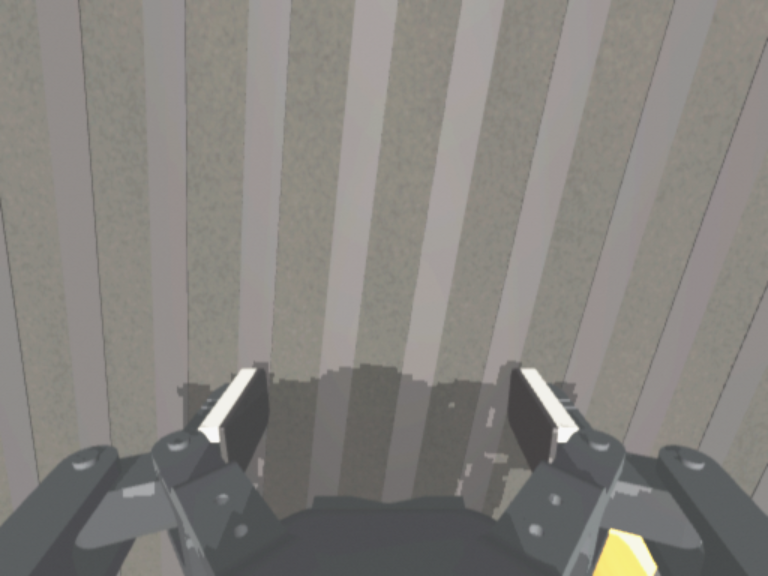

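Call:
step_arm(
  moves=[
    [0,0.5,0,0,8.54],
    [-0.47,0.17,0,0,8.54],
    [-0.47,0.18,0,0,8.54],
    [-0.47,0.17,0,0,8.54],
    [-0.47,0.18,0,0,8.54],
  ],
)

```text
time: 7.2
tcp_pos: [0.7521, -0.0495, -0.015]
tcp_rot: [-0.0, 0.998, 0.068, -0.0]
force: [0.5, -0.7, -0.6]
grip_width: 0.0855
```

```bash
cat > v.py <<'E'
from tip import *
B=np.array([.5915,-.1876,np.radians(213.5)])
def look(tag,near):
    c=grab('scene','s_'+tag);t=grab('top','t_'+tag);s=sense();M=head(s)
    ph=np.degrees(np.arctan2(M[1,0],M[0,0]))
    print('t',round(s['time'],2),'tcp',s['tcp_pos'].round(4),'phi',ph.round(2),'F',s['force'].round(2))
    print(' tcp in berth mm',(inb(s['tcp_pos'],B)*1000).round(1))
    for n,c in(('scene',c),('top',t)):
        P=cloud(c);h=cv2.cvtColor(c['color'],cv2.COLOR_RGB2HSV)
        col=(cv2.inRange(h,(0,110,30),(35,255,255))>0)
        for lab,z0,z1,r in(('mid',.115,.143,.0133),('cap',.148,.168,.009)):
            m=col&(np.hypot(P[...,0]-near[0],P[...,1]-near[1])<.035)&(P[...,2]>z0)&(P[...,2]<z1)
            q=P[m][:,:2]
            if len(q)<12: print(' ',n,lab,'few',len(q));continue
            cam=(-np.array(c['R']).T@np.array(c['t']))[:2]
            rs=least_squares(lambda p:np.maximum(np.hypot(q[:,0]-p[0],q[:,1]-p[1])-r,-1 if n=='scene' else -1),q.mean(0)+(q.mean(0)-cam)/np.linalg.norm(q.mean(0)-cam)*.008,loss='soft_l1',f_scale=.002)
            print(' ',n,lab,len(q),'axis',rs.x.round(4),'berth',(inb(rs.x,B)*1000).round(1),'tool',(M.T@(np.array([*rs.x,0])-s['tcp_pos'])*1000)[:2].round(1),'res',np.std(rs.fun).round(4))
        f0=foot(c,near,.045) if (col&(np.hypot(P[...,0]-near[0],P[...,1]-near[1])<.045)&(P[...,2]>.007)&(P[...,2]<.021)).sum()>15 else None
        if f0: print(' ',n,'foot',f0[0].round(4),f0[1],f0[2].round(4),'berth',(inb(f0[0],B)*1000).round(1),'tool',(M.T@(np.array([*f0[0],0])-s['tcp_pos'])*1000)[:2].round(1))
    return s
E
python3 - <<'E'
from v import *
look('9',[.7188,-.1188])
# baseline on initial pics
for n in('scene','top'):
    c=dict(np.load(f'pics/{n}0.npz'));P=cloud(c);h=cv2.cvtColor(c['color'],cv2.COLOR_RGB2HSV);col=(cv2.inRange(h,(0,110,30),(35,255,255))>0)
    for lab,z0,z1,r in(('mid',.115,.143,.0133),('cap',.148,.168,.009)):
        m=col&(np.hypot(P[...,0]-.7188,P[...,1]+.1188)<.035)&(P[...,2]>z0)&(P[...,2]<z1);q=P[m][:,:2]
        cam=(-np.array(c['R']).T@np.array(c['t']))[:2]
        rs=least_squares(lambda p:np.hypot(q[:,0]-p[0],q[:,1]-p[1])-r,q.mean(0)+(q.mean(0)-cam)/np.linalg.norm(q.mean(0)-cam)*.008,loss='soft_l1',f_scale=.002);print(n,lab,len(q),rs.x)
c=dict(np.load('pics/s_9.npz'));w=c['color'][150:320,120:290,::-1];cv2.imwrite('pics/g9.png',cv2.resize(w,None,fx=3.5,fy=3.5))
E
```

```text
t 7.3 tcp [ 0.7518 -0.0496 -0.0152] phi 7.73 F [ 0.19 -0.2   0.69]
 tcp in berth mm [-209.9  -26.6]
  scene mid 66 axis [ 0.7192 -0.1164] berth [-145.8   11.1] tool [-41.3  61.8] res 0.0037
  scene cap few 2
  top mid 107 axis [ 0.7181 -0.1188] berth [-143.5   12.5] tool [-42.8  64.1] res 0.0029
  top cap 78 axis [ 0.7173 -0.1187] berth [-143.   12.] tool [-43.5  63.9] res 0.0023
  top foot [ 0.718  -0.1191] 49 0.0026 berth [-143.3   12.7] tool [-42.9  64.3]
scene mid 171 [ 0.71892353 -0.11846521]
scene cap 65 [ 0.71932861 -0.11832244]
top mid 108 [ 0.7180513  -0.11900417]
top cap 79 [ 0.71670186 -0.11896482]
```

View pics/g9.png

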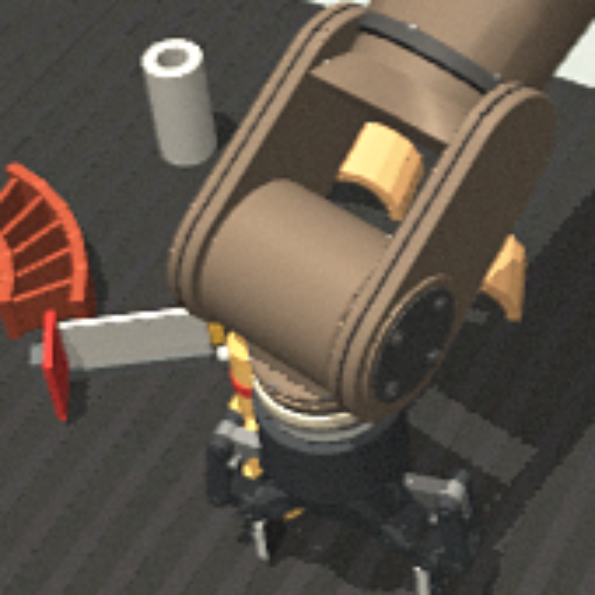

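View pics/t_9.png

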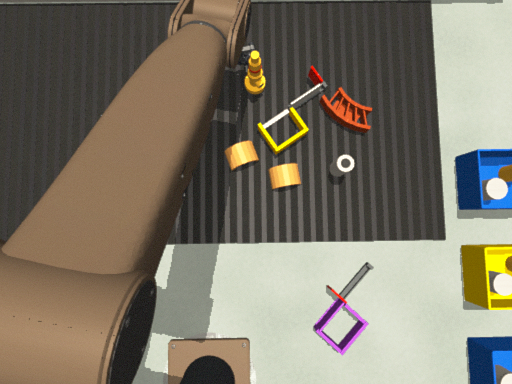

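Call:
step_arm(
  moves=[
    [-0.28,0.1,0,0,8.54],
    [-0.28,0.1,0,0,8.54],
    [-0.28,0.11,0,0,8.54],
    [-0.28,0.1,0,0,8.54],
    [-0.28,0.1,0,0,8.54],
  ],
)

```text
time: 7.72
tcp_pos: [0.7401, -0.0557, -0.0148]
tcp_rot: [-0.0, 0.998, 0.068, 0.001]
force: [2.9, 1.4, 0.0]
grip_width: 0.0853
```

```bash
python3 - <<'E'
from v import *
s=look('10',[.712,-.122])
c=dict(np.load('pics/t_10.npz'));P=cloud(c)
cv2.imwrite('pics/g10.png',cv2.resize(c['color'][30:180,200:350,::-1],None,fx=4,fy=4,interpolation=cv2.INTER_CUBIC))
E
```

```text
t 7.82 tcp [ 0.7396 -0.056  -0.0148] phi 7.76 F [ 0.2   0.52 -0.22]
 tcp in berth mm [-196.1  -28. ]
  scene mid 74 axis [ 0.715 -0.12 ] berth [-140.3   11.8] tool [-33.   60.1] res 0.0015
  scene cap 27 axis [ 0.7157 -0.12  ] berth [-140.8   12.2] tool [-32.3  60.2] res 0.0008
  scene foot [ 0.7159 -0.1203] 40 0.0016 berth [-140.9   12.5] tool [-32.1  60.5]
  top mid 100 axis [ 0.7137 -0.1217] berth [-138.3   12.5] tool [-34.5  61.6] res 0.0023
  top cap 83 axis [ 0.7128 -0.1216] berth [-137.6   11.9] tool [-35.4  61.4] res 0.0022
  top foot [ 0.7135 -0.1212] 50 0.0021 berth [-138.4   12. ] tool [-34.6  61.1]
```

View pics/g10.png

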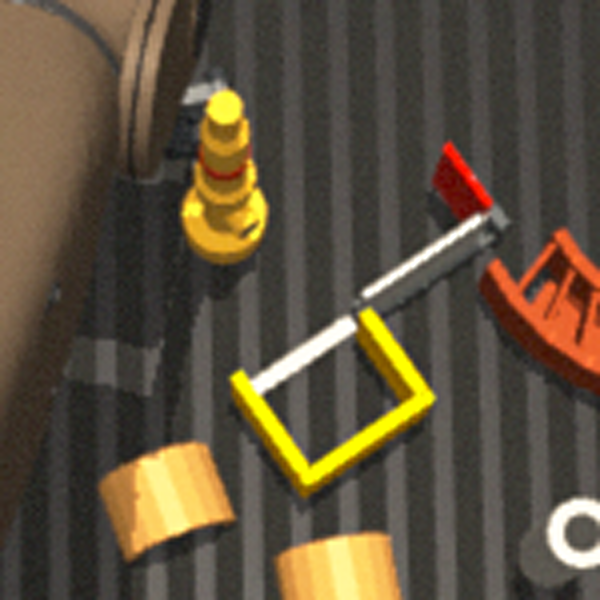

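Call:
step_arm(
  moves=[
    [-0.28,0.1,0,0,8.54],
    [-0.38,0.14,0,0,8.54],
    [-0.47,0.17,0,0,8.54],
    [-0.47,0.18,0,0,8.54],
    [-0.38,0.14,0,0,8.54],
  ],
)

```text
time: 8.23
tcp_pos: [0.7206, -0.0662, -0.0148]
tcp_rot: [0.0, 0.998, 0.068, 0.0]
force: [1.8, 1.5, -0.4]
grip_width: 0.0853
```

```bash
python3 - <<'E'
from v import *
s=look('11',[.695,-.131])
E
```

```text
t 8.33 tcp [ 0.7201 -0.0665 -0.015 ] phi 7.73 F [ 0.41 -0.13  0.84]
 tcp in berth mm [-174.  -30.]
  scene mid 78 axis [ 0.6963 -0.1326] berth [-117.8   12. ] tool [-32.4  62.3] res 0.0017
  scene cap 33 axis [ 0.6972 -0.1322] berth [-118.7   12.1] tool [-31.5  62. ] res 0.001
  scene foot [ 0.6973 -0.1325] 48 0.0016 berth [-118.7   12.5] tool [-31.4  62.3]
  top mid 102 axis [ 0.6951 -0.1336] berth [-116.2   12.2] tool [-33.8  63.1] res 0.0016
  top cap 82 axis [ 0.6944 -0.1336] berth [-115.7   11.7] tool [-34.4  63. ] res 0.0023
  top foot [ 0.6948 -0.1333] 48 0.0009 berth [-116.1   11.7] tool [-34.1  62.8]
```

Call:
step_arm(
  moves=[
    [-0.3,0.3,0,0,8.54],
    [-0.4,0.25,0,0,8.54],
    [-0.45,0.2,0,0,8.54],
    [-0.45,0.2,0,0,8.54],
    [-0.4,0.15,0,0,8.54],
  ],
)

```text
time: 8.75
tcp_pos: [0.7024, -0.0799, -0.0149]
tcp_rot: [0.0, 0.998, 0.068, 0.0]
force: [2.8, 1.6, -0.9]
grip_width: 0.0857
```

```bash
python3 - <<'E'
from v import *
s=look('12',[.677,-.142])
E
```

```text
t 8.85 tcp [ 0.7017 -0.0802 -0.015 ] phi 7.73 F [-0.46  0.04  0.15]
 tcp in berth mm [-151.2  -28.7]
  scene mid 74 axis [ 0.6784 -0.1449] berth [-96.   12.3] tool [-31.9  61. ] res 0.0019
  scene cap 34 axis [ 0.6788 -0.1454] berth [-96.1  13. ] tool [-31.6  61.6] res 0.0013
  scene foot [ 0.679  -0.1459] 45 0.0015 berth [-96.   13.6] tool [-31.4  62.1]
  top mid 96 axis [ 0.6768 -0.1471] berth [-93.4  13.3] tool [-33.8  63. ] res 0.0021
  top cap 78 axis [ 0.6764 -0.1472] berth [-93.1  13.2] tool [-34.2  63. ] res 0.0023
  top foot [ 0.6764 -0.1473] 42 0.0029 berth [-93.   13.3] tool [-34.2  63.1]
```

Call:
step_arm(
  moves=[
    [0.5,0.0,0,0,8.54],
    [0,0.55,0,0,8.54],
    [-0.25,0,0,0,8.54],
    [-0.38,0.11,0,0,8.54],
    [-0.38,0.11,0,0,8.54],
  ],
)

```text
time: 9.27
tcp_pos: [0.6991, -0.0879, -0.0148]
tcp_rot: [0.0, 0.998, 0.068, 0.001]
force: [2.5, 0.5, -0.1]
grip_width: 0.0855
```

Call:
step_arm(
  moves=[
    [-0.38,0.11,0,0,8.54],
    [-0.38,0.11,0,0,8.54],
    [-0.38,0.11,0,0,8.54],
    [-0.38,0.11,0,0,8.54],
    [0,0,0,0,8.54],
  ],
)

```text
time: 9.68
tcp_pos: [0.6833, -0.0946, -0.015]
tcp_rot: [0.0, 0.998, 0.068, -0.001]
force: [0.9, 1.6, 0.4]
grip_width: 0.0855
```

```bash
python3 - <<'E'
from v import *
s=look('13',[.66,-.157])
E
```

```text
t 9.78 tcp [ 0.6834 -0.0945 -0.0151] phi 7.74 F [0.4  0.52 0.13]
 tcp in berth mm [-128.   -26.9]
  scene mid 40 axis [ 0.6569 -0.1534] berth [-73.4   7.5] tool [-34.3  54.8] res 0.0015
  scene cap 14 axis [ 0.6574 -0.154 ] berth [-73.5   8.3] tool [-33.9  55.4] res 0.0011
  scene foot [ 0.6577 -0.156 ] 39 0.0015 berth [-72.7  10.2] tool [-33.8  57.5]
  top mid 97 axis [ 0.6557 -0.1563] berth [-70.9   9.3] tool [-35.8  57.5] res 0.0026
  top cap 82 axis [ 0.6546 -0.1564] berth [-69.9   8.8] tool [-36.9  57.4] res 0.0023
  top foot [ 0.655  -0.1563] 44 0.0024 berth [-70.2   8.9] tool [-36.5  57.4]
```

Call:
step_arm(
  moves=[
    [-0.38,0.11,0,0,8.54],
    [-0.38,0.11,0,0,8.54],
    [-0.38,0.11,0,0,8.54],
    [-0.38,0.11,0,0,8.54],
    [-0.38,0.11,0,0,8.54],
  ],
)

```text
time: 10.2
tcp_pos: [0.6658, -0.1024, -0.015]
tcp_rot: [-0.0, 0.998, 0.068, 0.0]
force: [2.7, 1.2, -1.2]
grip_width: 0.0855
```

```bash
python3 - <<'E'
from v import *
s=look('14',[.636,-.165])
c=dict(np.load('pics/t_14.npz'))
cv2.imwrite('pics/g14.png',cv2.resize(c['color'][30:180,200:350,::-1],None,fx=4,fy=4,interpolation=cv2.INTER_CUBIC))
E
```

```text
t 10.3 tcp [ 0.6652 -0.1026 -0.0151] phi 7.74 F [ 0.14  0.73 -0.32]
 tcp in berth mm [-108.4  -30.2]
  scene mid 46 axis [ 0.6392 -0.1616] berth [-54.1   4.7] tool [-33.8  55. ] res 0.0017
  scene cap 18 axis [ 0.6403 -0.1607] berth [-55.5   4.5] tool [-32.5  54.2] res 0.0012
  scene foot [ 0.6402 -0.1634] 43 0.0015 berth [-54.    6.6] tool [-33.   56.8]
  top mid 95 axis [ 0.6376 -0.1645] berth [-51.1   6.2] tool [-35.8  57.6] res 0.002
  top cap 78 axis [ 0.6364 -0.1639] berth [-50.5   5. ] tool [-36.9  56.8] res 0.0023
  top foot [ 0.6368 -0.1664] 43 0.0058 berth [-49.4   7.3] tool [-36.8  59.4]
```

View pics/g14.png

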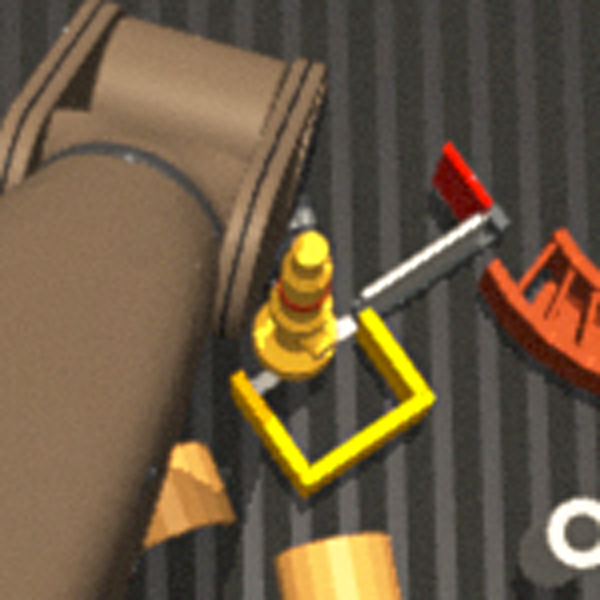

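Call:
step_arm(
  moves=[
    [-0.38,0.12,0,0,8.54],
    [-0.38,0.12,0,0,8.54],
    [-0.38,0.12,0,0,8.54],
    [-0.38,0.12,0,0,8.54],
    [-0.38,0.12,0,0,8.54],
  ],
)

```text
time: 10.72
tcp_pos: [0.6478, -0.1109, -0.015]
tcp_rot: [-0.0, 0.998, 0.068, 0.0]
force: [1.8, 0.2, -0.1]
grip_width: 0.0852
```

```bash
python3 - <<'E'
from v import *
s=look('15',[.619,-.173])
c=dict(np.load('pics/t_15.npz'))
g=cv2.resize(c['color'][60:160,220:320,::-1],None,fx=4,fy=4,interpolation=cv2.INTER_CUBIC)
d=dict(np.load('pics/s_15.npz'));g2=cv2.resize(d['color'][170:270,120:220,::-1],None,fx=4,fy=4,interpolation=cv2.INTER_CUBIC)
cv2.imwrite('pics/g15.png',np.hstack([g,g2]))
E
```

```text
t 10.82 tcp [ 0.6472 -0.1112 -0.015 ] phi 7.74 F [ 0.61  0.33 -0.71]
 tcp in berth mm [-88.6 -33. ]
  scene mid 44 axis [ 0.6214 -0.17  ] berth [-34.6   1.8] tool [-33.5  54.8] res 0.0023
  scene cap 18 axis [ 0.6218 -0.1694] berth [-35.3   1.5] tool [-33.   54.2] res 0.0012
  scene foot [ 0.6317 -0.1764] 60 0.0044 berth [-39.7  12.9] tool [-24.1  62.6]
  top mid 87 axis [ 0.6193 -0.1729] berth [-31.3   3.1] tool [-36.   57.4] res 0.0021
  top cap 76 axis [ 0.6186 -0.173 ] berth [-30.6   2.7] tool [-36.7  57.4] res 0.0024
  top foot [ 0.6187 -0.1788] 61 0.0055 berth [-27.6   7.7] tool [-37.4  63.2]
```

View pics/g15.png

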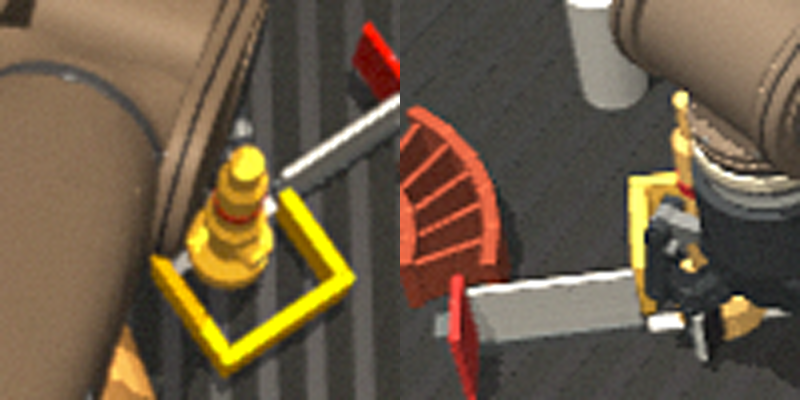

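Call:
step_arm(
  moves=[
    [-0.38,0.13,0,0,8.54],
    [-0.38,0.13,0,0,8.54],
    [-0.38,0.13,0,0,8.54],
    [-0.38,0.13,0,0,8.54],
    [-0.38,0.13,0,0,8.54],
  ],
)

```text
time: 11.23
tcp_pos: [0.6298, -0.12, -0.015]
tcp_rot: [0.0, 0.998, 0.068, 0.0]
force: [2.6, 0.9, -1.4]
grip_width: 0.0851
```

```bash
python3 - <<'E'
from v import *
s=look('16',[.602,-.18])
E
```

```text
t 11.33 tcp [ 0.6293 -0.1202 -0.015 ] phi 7.74 F [ 0.9  -0.45  0.13]
 tcp in berth mm [-68.7 -35.3]
  scene mid 43 axis [ 0.603  -0.1782] berth [-14.7  -1.5] tool [-33.9  54. ] res 0.0017
  scene cap 12 axis [ 0.603  -0.1801] berth [-13.7   0.1] tool [-34.1  55.8] res 0.0012
  scene foot [ 0.6056 -0.1812] 59 0.005 berth [-15.3   2.5] tool [-31.7  57.3]
  top mid 88 axis [ 0.6011 -0.1812] berth [-11.6  -0. ] tool [-36.1  56.6] res 0.0017
  top cap 77 axis [ 0.6001 -0.1808] berth [-10.9  -0.9] tool [-37.1  56.2] res 0.0023
  top foot [ 0.6028 -0.1923] 51 0.004 berth [-6.8 10.2] tool [-35.9  67.9]
```

Call:
step_arm(
  moves=[
    [-0.18,0.08,0,0,8.54],
    [-0.18,0.08,0,0,8.54],
    [-0.18,0.08,0,0,8.54],
    [-0.18,0.08,0,0,8.54],
    [-0.09,0.04,0,0,8.54],
  ],
)

```text
time: 11.75
tcp_pos: [0.6226, -0.1246, -0.0149]
tcp_rot: [0.0, 0.998, 0.068, 0.0]
force: [2.6, 0.8, -1.2]
grip_width: 0.0855
```

Call:
step_arm(
  moves=[
    [-0.09,0.04,0,0,8.54],
    [-0.09,0.04,0,0,8.54],
    [0,0,0,0,8.54],
    [0,0,0,0,8.54],
    [0,0,0,0,8.54],
  ],
)

```text
time: 12.17
tcp_pos: [0.6208, -0.1256, -0.015]
tcp_rot: [0.0, 0.998, 0.068, -0.0]
force: [1.1, 0.2, -0.6]
grip_width: 0.0856
```

```bash
python3 - <<'E'
from v import *
s=look('17',[.592,-.186])
E
```

```text
t 12.27 tcp [ 0.6208 -0.1256 -0.015 ] phi 7.77 F [ 1.89  0.78 -0.54]
 tcp in berth mm [-58.7 -35.5]
  scene mid 32 axis [ 0.593  -0.1836] berth [-3.5 -2.5] tool [-35.4  53.7] res 0.0013
  scene cap few 9
  scene foot [ 0.5971 -0.1869] 62 0.0044 berth [-5.   2.5] tool [-31.9  57.6]
  top mid 85 axis [ 0.5923 -0.1853] berth [-2.  -1.5] tool [-36.3  55.3] res 0.0016
  top cap 75 axis [ 0.5917 -0.1849] berth [-1.6 -2.2] tool [-36.9  54.8] res 0.0023
  top foot [ 0.5882 -0.2005] 57 0.0047 berth [9.9 8.9] tool [-42.5  69.8]
```

Call:
step_arm(
  moves=[
    [-0.05,0.02,0,0,8.54],
    [-0.05,0.02,0,0,8.54],
    [-0.05,0.02,0,0,8.54],
    [-0.05,0.02,0,0,8.54],
    [-0.05,0.02,0,0,8.54],
  ],
)

```text
time: 12.68
tcp_pos: [0.6186, -0.1268, -0.0149]
tcp_rot: [-0.0, 0.998, 0.068, 0.0]
force: [3.0, 1.9, -1.2]
grip_width: 0.0852
```

Call:
step_arm(
  moves=[
    [-0.05,0.02,0,0,8.54],
    [-0.05,0.02,0,0,8.54],
    [-0.05,0.02,0,0,8.54],
    [-0.05,0.02,0,0,8.54],
    [-0.05,0.02,0,0,8.54],
  ],
)

```text
time: 13.1
tcp_pos: [0.6184, -0.1276, -0.0143]
tcp_rot: [0.0, 0.998, 0.068, 0.003]
force: [8.4, 4.2, -2.3]
grip_width: 0.0852
```

```bash
python3 - <<'E'
from v import *
s=look('18',[.59,-.187])
E
```

```text
t 13.2 tcp [ 0.6184 -0.1276 -0.0143] phi 7.79 F [ 7.77  3.13 -1.95]
 tcp in berth mm [-55.6 -35.2]
  scene mid 31 axis [ 0.5907 -0.1834] berth [-1.7 -4. ] tool [-34.9  51.5] res 0.0014
  scene cap 13 axis [ 0.6015 -0.1968] berth [-3.2 13.2] tool [-26.1  66.3] res 0.0015
  scene foot [ 0.5937 -0.1872] 66 0.0042 berth [-2.1  0.9] tool [-32.5  55.7]
  top mid 81 axis [ 0.5886 -0.1868] berth [ 2.  -2.3] tool [-37.5  54.6] res 0.0024
  top cap 76 axis [ 0.5873 -0.1867] berth [ 3.  -3.1] tool [-38.8  54.3] res 0.0023
  top foot [ 0.587  -0.2008] 52 0.0047 berth [11.   8.6] tool [-40.9  68.3]
```

Call:
step_arm(
  moves=[
    [0.1,-0.04,0,0,8.54],
    [0.2,-0.08,0,0,8.54],
    [0.5,-0.2,0,0,8.54],
    [1,-0.4,0,0,8.54],
    [1,-0.4,0,0,8.54],
  ],
)

```text
time: 13.62
tcp_pos: [0.6426, -0.1131, -0.0151]
tcp_rot: [-0.0, 0.998, 0.067, -0.001]
force: [0.2, -0.2, 0.3]
grip_width: 0.0856
```

```bash
python3 - <<'E'
from v import *
s=look('19',[.59,-.187])
c=dict(np.load('pics/t_19.npz'))
cv2.imwrite('pics/g19.png',cv2.resize(c['color'][80:160,230:330,::-1],None,fx=7,fy=7,interpolation=cv2.INTER_CUBIC))
E
```

```text
t 13.72 tcp [ 0.6442 -0.1126 -0.0146] phi 7.83 F [-0.56 -0.02 -0.6 ]
 tcp in berth mm [-85.3 -33.5]
  scene mid 18 axis [ 0.5927 -0.1831] berth [-3.5 -3.1] tool [-60.6  62.8] res 0.0008
  scene cap few 0
  top mid 83 axis [ 0.59   -0.1863] berth [ 0.6 -1.9] tool [-63.7  65.7] res 0.0016
  top cap 74 axis [ 0.5895 -0.1854] berth [ 0.4 -3. ] tool [-64.   64.6] res 0.0023
  top foot [ 0.5869 -0.1998] 61 0.0047 berth [10.6  7.6] tool [-68.6  78.6]
```

View pics/g19.png

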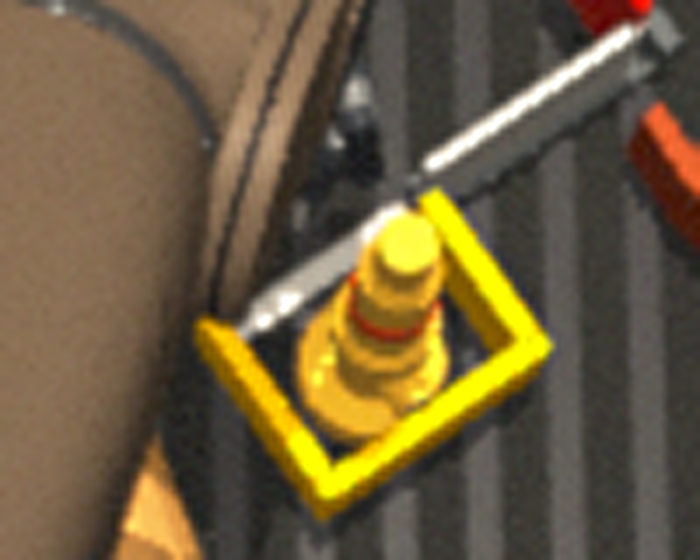

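Call:
step_arm(
  moves=[
    [2,-0.8,0,0,8.54],
    [2,-0.8,-1,0,8.54],
    [1,0,-3,0,8.54],
    [1,0,-4,0,8.54],
    [0,0,-4,0,8.54],
  ],
)

```text
time: 14.13
tcp_pos: [0.7001, -0.0885, 0.1048]
tcp_rot: [-0.0, 0.998, 0.068, -0.001]
force: [0.7, -0.3, 0.5]
grip_width: 0.0856
```

Call:
step_arm(
  moves=[
    [0,0,-4,0,5],
    [0,0,-4,0,0],
    [0,0,-4,0,0],
    [2,0,0,0,0],
    [2,0,0,0,0],
  ],
)

```text
time: 14.55
tcp_pos: [0.7415, -0.0844, 0.2316]
tcp_rot: [0.002, 0.998, 0.068, 0.004]
force: [0.7, -0.4, -0.9]
grip_width: 0.0258
```

```bash
python3 - <<'E'
from v import *
s=look('20',[.59,-.187]);w=grab('wrist','w_20')
c=dict(np.load('pics/s_20.npz'))
cv2.imwrite('pics/g20.png',cv2.resize(c['color'][170:270,110:250,::-1],None,fx=5,fy=5,interpolation=cv2.INTER_CUBIC))
print(s['joints'])
E
```

```text
t 14.65 tcp [ 0.741  -0.0836  0.2255] phi 7.81 F [-0.86  0.11 -0.59]
 tcp in berth mm [-182.1   -4.2]
  scene mid 26 axis [ 0.5922 -0.1841] berth [-2.5 -2.5] tool [-161.4   79.2] res 0.0006
  scene cap few 0
  scene foot [ 0.5902 -0.1871] 177 0.0061 berth [ 0.8 -1.1] tool [-163.8   81.9]
  top mid 86 axis [ 0.59   -0.1863] berth [ 0.5 -1.9] tool [-163.9   81. ] res 0.0016
  top cap 74 axis [ 0.5892 -0.1864] berth [ 1.3 -2.3] tool [-164.7   81.1] res 0.0023
  top foot [ 0.5857 -0.1981] 57 0.0049 berth [10.6  5.6] tool [-169.7   92.2]
[-2.48054060e-01  4.34858813e-01  1.37202553e+00 -5.59000027e-05
  1.33312678e+00  1.18648028e+00]
```

View pics/g20.png

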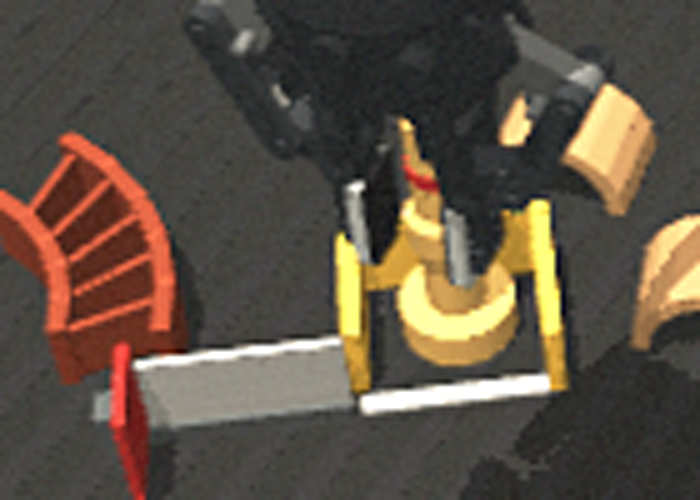

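View pics/w_20.png

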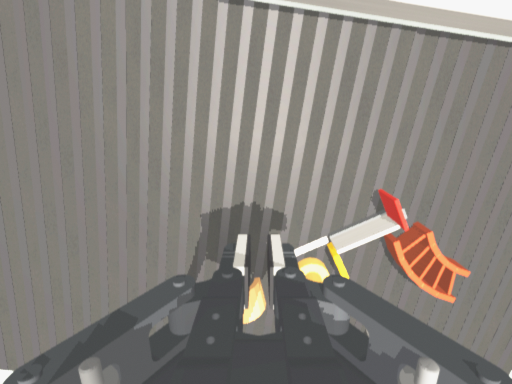

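```bash
python3 - <<'E'
from m import *
c=dict(np.load('pics/s_20.npz'));P=cloud(c);h=cv2.cvtColor(c['color'],cv2.COLOR_RGB2HSV)
bs=fitb(berth(dict(np.load('pics/scene0.npz'))),[.59,-.185,np.radians(213)]).x
b=bs; q=inb(P,b)*1000
# remeasure rails from cloud: inner back-rail face etc from initial picture
c0=dict(np.load('pics/scene0.npz'));P0=cloud(c0);h0=cv2.cvtColor(c0['color'],cv2.COLOR_RGB2HSV);y0=cv2.inRange(h0,(18,120,40),(33,255,255))>0
q0=inb(P0,b)*1000;m=y0&(abs(q0[...,1])<30)&(abs(q0[...,0]-28)<12)&(P0[...,2]>.012)&(P0[...,2]<.036);print('back rail inner face x',np.percentile(q0[m][:,0],[10,50,90]).round(1),m.sum())
m=y0&(q0[...,0]<-20)&(q0[...,0]>-60)&(P0[...,2]>.01)&(P0[...,2]<.036)&(abs(q0[...,1])<50);print('wall ends',[ (np.percentile(q0[m&(sg*q0[...,1]>30)][:,0],[3,50]).round(1)) for sg in(-1,1)])
m=(cv2.inRange(h,(12,90,40),(35,255,255))>0)&(abs(q[...,1])<34)&(q[...,0]<15)&(q[...,0]>-45)&(P[...,2]>.007)&(P[...,2]<.021)
k=q[m];r=least_squares(lambda p:np.hypot(k[:,0]-p[0],k[:,1]-p[1])-26,[0,0],loss='soft_l1',f_scale=2);print('foot in scene berth',r.x,len(k),np.std(r.fun), 'front', k[:,0].min())
# top frame from t_20
bt=fitb(berth(dict(np.load('pics/top0.npz'))),[.59,-.185,np.radians(213)]).x
print(bt, inb(np.array([.590,-.1863]),bt)*1000)
E
```

```text
back rail inner face x [25.9 27.5 29. ] 192
wall ends [array([-46.1, -44.3]), array([-36.5, -32.1])]
foot in scene berth [ 1.51221956 -2.88772212] 95 0.8737219417940033 front -26.422033726780388
[ 0.58959588 -0.18810457  3.73093676] [-1.33895151 -1.27553097]
```

Call:
step_arm(
  moves=[
    [0,0,0,-6.5,0],
    [0,0,0,-6.4,0],
    [0,0,0,-6.4,0],
    [0,0,0,-6.4,0],
    [0,0,0,0,0],
  ],
)

```text
time: 15.12
tcp_pos: [0.7382, -0.0839, 0.2238]
tcp_rot: [-0.001, 0.957, 0.289, -0.001]
force: [-0.0, 0.1, 0.3]
grip_width: -0.0
```

```bash
cat > d.py <<'E'
from v import *
def w(bx,by,z):
    a=B[2];return np.array([B[0]+(bx*np.cos(a)-by*np.sin(a))/1000,B[1]+(bx*np.sin(a)+by*np.cos(a))/1000,z])
def st():
    s=sense();M=head(s);print('t',round(s['time'],2),s['tcp_pos'].round(4),'berth',(inb(s['tcp_pos'],B)*1000).round(1),'phi',np.degrees(np.arctan2(M[1,0],M[0,0])).round(2),'F',s['force'].round(1),s['grip_width'].round(4));return s,M
def tab(c,near):
    P=cloud(c);h=cv2.cvtColor(c['color'],cv2.COLOR_RGB2HSV);q=inb(P,B)*1000
    m=(cv2.inRange(h,(0,150,40),(5,255,255))>0)&(q[...,0]<-40)&(q[...,0]>-95)&(abs(q[...,1]-near)<30)&(P[...,2]>.012)
    if m.sum()>5: print(' tab n',m.sum(),'x',np.percentile(q[m][:,0],[3,97]).round(1),'y',np.percentile(q[m][:,1],[3,50,97]).round(1),'z',np.percentile(P[m][:,2],[3,97]).round(3))
    else: print(' tab few')
E
python3 - <<'E'
from d import *
s,M=st();print(w(-66,172,.14),rel(s,w(-66,172,.14)))
E
```

```text
Traceback (most recent call last):
  File "d.py", line 5, in st
    s=sense();M=head(s);print('t',round(s['time'],2),s['tcp_pos'].round(4),'berth',(inb(s['tcp_pos'],B)*1000).round(1),'phi',np.degrees(np.arctan2(M[1,0],M[0,0])).round(2),'F',s['force'].round(1),s['grip_width'].round(4));return s,M
                                                                                                                                                                                                    ^^^^^^^^^^^^^^^^^^^^^
AttributeError: 'float' object has no attribute 'round'
```

```bash
sed -i "s/s\['grip_width'\].round(4)/round(s['grip_width'],4)/" d.py
python3 - <<'E'
from d import *
s,M=st();print(w(-66,172,.14),rel(s,w(-66,172,.14)))
E
```

```text
t 15.12 [ 0.7382 -0.0839  0.2238] berth [-179.6   -5.5] phi 33.56 F [-0.   0.1  0.3] -0.0
[ 0.74146963 -0.29460052  0.14      ] [-11.36  17.75   8.37]
```

Call:
step_arm(
  moves=[
    [-1.9,2.95,0,0,0],
    [-1.9,2.95,0,0,0],
    [-1.9,2.95,0,0,0],
    [-1.9,2.95,0,0,0],
    [-1.9,2.95,0,0,0],
  ],
)

```text
time: 15.53
tcp_pos: [0.7406, -0.2606, 0.2243]
tcp_rot: [-0.001, 0.958, 0.286, -0.001]
force: [0.5, -0.4, -0.7]
grip_width: -0.0002
```

Call:
step_arm(
  moves=[
    [-1.9,3.0,0,0,0],
    [0,0,2,0,0],
    [0,0,3,0,0],
    [0,0,3,0,0],
    [0,0,0,0,0],
  ],
)

```text
time: 15.95
tcp_pos: [0.7373, -0.2931, 0.1348]
tcp_rot: [-0.006, 0.958, 0.286, -0.006]
force: [-0.5, 0.3, -2.3]
grip_width: -0.0
```

```bash
python3 - <<'E'
from d import *
c=grab('scene','s_21');t=grab('top','t_21');wr=grab('wrist','w_21')
s,M=st();print(rel(s,w(-66,172,.016)))
for k in(c,t,wr): tab(k,136)
for n,k in(('s',c),('w',wr)):
    P=cloud(k);q=(P-s['tcp_pos'])@M*1000
    m=(abs(q[...,0])<18)&(abs(q[...,1])<20)&(q[...,2]>-60)&(q[...,2]<40)&(k['range_z']>0);a=q[m]
    print(n,'tip z',np.sort(a[:,2])[-6:].round(1),'y',np.percentile(a[a[:,2]>-35][:,1],[2,98]).round(1),'x',np.percentile(a[a[:,2]>-35][:,0],[2,98]).round(1))
cv2.imwrite('pics/g21.png',np.hstack([cv2.resize(c['color'][180:280,80:180,::-1],(400,400)),cv2.resize(t['color'][40:140,250:350,::-1],(400,400))]))
E
```

```text
t 16.1 [ 0.7422 -0.2948  0.1456] berth [-66.5 172.5] phi 33.4 F [-0.5 -0.2  1.5] -0.0
[-0.05 -0.05 12.96]
 tab n 146 x [-88.5 -44.7] y [133.4 134.7 147.8] z [0.018 0.064]
 tab few
 tab n 549 x [-86.4 -44.9] y [132.4 136.6 137. ] z [0.02  0.065]
s tip z [-6.5 -6.5 -6.4 -5.7 -4.  -3.8] y [-16.2  10.2] x [-5.7 11. ]
w tip z [-14.6 -14.5 -14.2 -14.2 -14.1 -13.9] y [-15.   10.9] x [ 5.8 10.8]
```

View pics/g21.png

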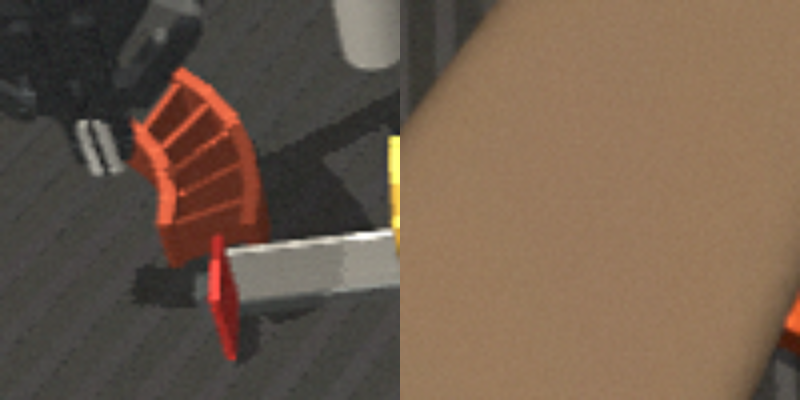

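View pics/w_21.png

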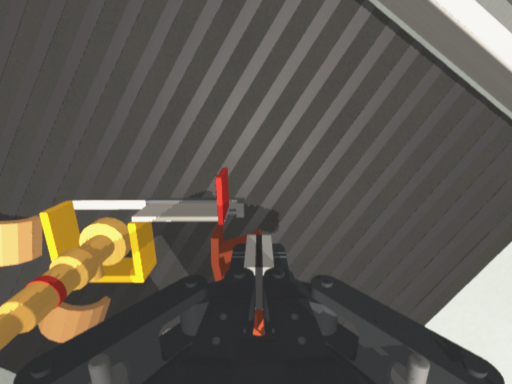

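Call:
step_arm(
  moves=[
    [0,0,3,0,0],
    [0,0,4,0,0],
    [0,0,3,0,0],
    [0,0,2,0,0],
    [0,0,0.9,0,0],
  ],
)

```text
time: 16.52
tcp_pos: [0.7417, -0.2942, 0.0146]
tcp_rot: [-0.001, 0.958, 0.288, -0.001]
force: [-0.2, 0.2, -1.1]
grip_width: -0.0003
```

Call:
step_arm(
  moves=[
    [0,-0.5,0,0,0],
    [0,-0.5,0,0,0],
    [0,-0.3,0,0,0],
    [0,0,0,0,0],
    [0,0,0,0,0],
  ],
)

```text
time: 16.93
tcp_pos: [0.7364, -0.2843, 0.019]
tcp_rot: [0.001, 0.958, 0.288, 0.001]
force: [-0.3, -0.0, -0.4]
grip_width: -0.0002
```

```bash
python3 - <<'E'
from d import *
c=grab('scene','s_22');wr=grab('wrist','w_22')
s,M=st()
for k in(c,wr): tab(k,136)
cv2.imwrite('pics/g22.png',np.hstack([cv2.resize(c['color'][180:280,80:180,::-1],(400,400)),cv2.resize(wr['color'][100:300,150:350,::-1],(400,400))]))
E
```

```text
t 17.03 [ 0.7358 -0.2844  0.0178] berth [-66.9 160.3] phi 33.47 F [-0.5 -0.5 -0.6] -0.0003
 tab n 113 x [-89.  -51.6] y [133.3 134.3 138.7] z [0.016 0.065]
 tab n 1436 x [-86.5 -52.3] y [132.8 136.8 137.2] z [0.019 0.065]
```

View pics/g22.png

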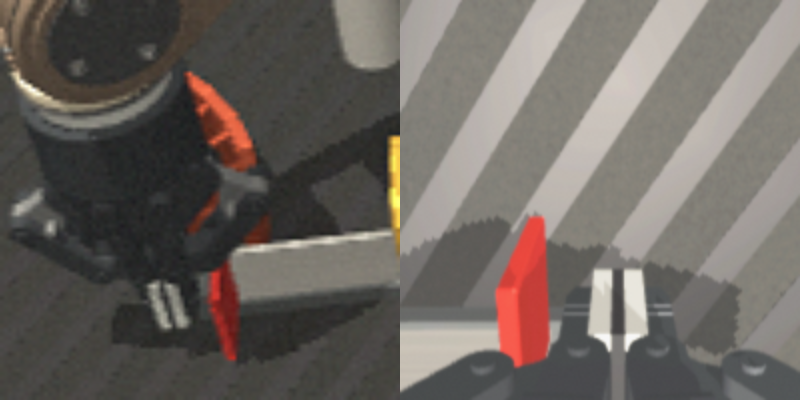

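```bash
python3 - <<'E'
from d import *
s,M=st()
for n in('s_22','w_22','s_21','w_21'):
    k=dict(np.load(f'pics/{n}.npz'))
    p=s['tcp_pos'] if '22' in n else np.array([.7422,-.2948,.1456])
    P=cloud(k);h=cv2.cvtColor(k['color'],cv2.COLOR_RGB2HSV);q=(P-p)@M*1000
    for lo in range(8,60,6):
        m=(abs(q[...,0])<25)&(abs(q[...,1])>=lo)&(abs(q[...,1])<lo+6)&(q[...,2]>-140)&(q[...,2]<0)&(h[...,1]<90)&(P[...,2]>.03)
        if m.sum()>4: print(n,lo,np.percentile(q[m][:,2],[98]).round(0),m.sum(),end=' | ')
    print()
E
```

```text
t 17.03 [ 0.7358 -0.2844  0.0178] berth [-66.9 160.3] phi 33.47 F [-0.5 -0.5 -0.6] -0.0003
s_22 8 [-24.] 207 | s_22 14 [-53.] 142 | s_22 20 [-60.] 112 | s_22 26 [-16.] 143 | s_22 32 [-15.] 177 | s_22 38 [-16.] 168 | s_22 44 [-17.] 123 | s_22 50 [-14.] 114 | s_22 56 [-16.] 87 | 
w_22 8 [-28.] 5317 | w_22 14 [-58.] 2957 | w_22 20 [-62.] 2813 | w_22 26 [-63.] 2885 | w_22 32 [-67.] 4835 | w_22 38 [-76.] 5102 | w_22 44 [-82.] 3228 | w_22 50 [-89.] 2531 | w_22 56 [-15.] 1121 | 
s_21 8 [-12.] 249 | s_21 14 [-23.] 210 | s_21 20 [-50.] 167 | s_21 26 [-51.] 207 | s_21 32 [-54.] 227 | s_21 38 [-63.] 189 | s_21 44 [-72.] 139 | s_21 50 [-78.] 110 | s_21 56 [-84.] 69 | 
w_21 8 [-26.] 5200 | w_21 14 [-52.] 3182 | w_21 20 [-57.] 2694 | w_21 26 [-60.] 3013 | w_21 32 [-64.] 4725 | w_21 38 [-71.] 5018 | w_21 44 [-78.] 3278 | w_21 50 [-85.] 2528 | w_21 56 [-91.] 1103 |
```

Call:
step_arm(
  moves=[
    [0,-0.3,-0.4,0,0],
    [0,-0.4,0,0,0],
    [0,-0.5,0,0,0],
    [0,-0.5,0,0,0],
    [0,-0.5,0,0,0],
  ],
)

```text
time: 17.45
tcp_pos: [0.723, -0.2656, 0.0206]
tcp_rot: [0.001, 0.958, 0.288, 0.0]
force: [1.3, -0.4, 0.9]
grip_width: -0.0002
```

```bash
python3 - <<'E'
from d import *
c=grab('scene','s_23');wr=grab('wrist','w_23')
s,M=st()
for k in(c,wr): tab(k,125)
E
```

```text
t 17.55 [ 0.7223 -0.2645  0.0199] berth [-66.6 136.4] phi 33.5 F [ 1.1 -0.3  0.3] 0.0004
 tab n 112 x [-88.9 -56.4] y [119.5 120.4 126.2] z [0.019 0.064]
 tab n 896 x [-86.5 -69.1] y [117.  120.  121.6] z [0.019 0.065]
```

Call:
step_arm(
  moves=[
    [0,-0.6,0,0,0],
    [0,-0.6,0,0,0],
    [0,-0.6,0,0,0],
    [0,-0.6,0,0,0],
    [0,-0.6,0,0,0],
  ],
)

```text
time: 17.97
tcp_pos: [0.7059, -0.2401, 0.0199]
tcp_rot: [-0.0, 0.958, 0.288, -0.0]
force: [0.4, -1.7, -0.6]
grip_width: -0.0002
```

Call:
step_arm(
  moves=[
    [0,-0.6,0,0,0],
    [0,-0.6,0,0,0],
    [0,-0.6,0,0,0],
    [0,-0.4,0,0,0],
    [0,-0.4,0,0,0],
  ],
)

```text
time: 18.38
tcp_pos: [0.6915, -0.2185, 0.0198]
tcp_rot: [-0.0, 0.958, 0.288, -0.0]
force: [-0.3, -1.7, -0.3]
grip_width: -0.0001
```

```bash
python3 - <<'E'
from d import *
c=grab('scene','s_24');wr=grab('wrist','w_24');t=grab('top','t_24')
s,M=st()
for k in(c,wr): tab(k,68)
cv2.imwrite('pics/g24.png',np.hstack([cv2.resize(c['color'][160:280,100:220,::-1],(400,400)),cv2.resize(wr['color'][100:384,50:350,::-1],(400,400))]))
E
```

```text
t 18.53 [ 0.6918 -0.2182  0.0199] berth [-66.7  80.8] phi 33.47 F [ 0.6 -0.1  0.6] 0.0
 tab n 90 x [-88.3 -61. ] y [63.  64.6 69.8] z [0.018 0.065]
 tab n 895 x [-86.3 -68.8] y [60.9 63.9 65.5] z [0.02  0.065]
```

View pics/g24.png

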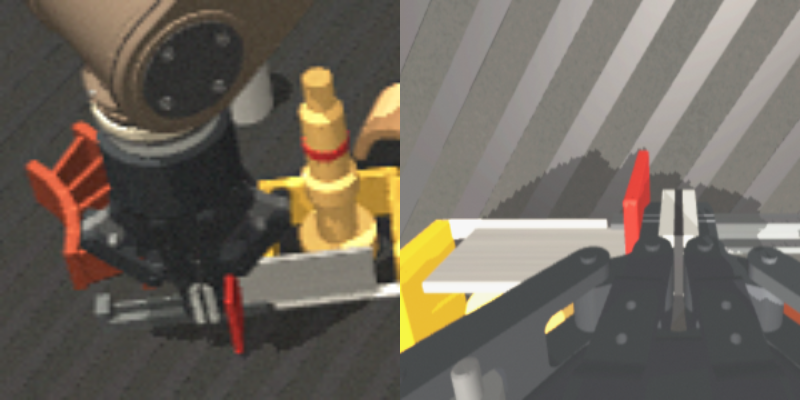

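Call:
step_arm(
  moves=[
    [0,-0.4,0,0,0],
    [0,-0.4,0,0,0],
    [0,-0.3,0,0,0],
    [0,-0.15,0,0,0],
    [0,-0.15,0,0,0],
  ],
)

```text
time: 18.95
tcp_pos: [0.6843, -0.2071, 0.0201]
tcp_rot: [0.0, 0.958, 0.288, 0.0]
force: [0.9, -0.8, -0.4]
grip_width: -0.0001
```

Call:
step_arm(
  moves=[
    [0,-0.1,0,0,0],
    [0,-0.1,0,0,0],
    [0,-0.1,0,0,0],
    [0,-0.1,0,0,0],
    [0,-0.1,0,0,0],
  ],
)

```text
time: 19.37
tcp_pos: [0.6825, -0.2044, 0.0202]
tcp_rot: [0.002, 0.958, 0.288, 0.001]
force: [4.2, -5.2, -3.5]
grip_width: -0.0001
```

```bash
python3 - <<'E'
from d import *
s,M=st()
E
```

```text
t 19.37 [ 0.6825 -0.2044  0.0202] berth [-66.6  64.3] phi 33.48 F [ 4.2 -5.2 -3.5] -0.0001
```

Call:
step_arm(
  moves=[
    [0,-0.1,0,0,0],
    [0,-0.1,0,0,0],
    [0,0,0,0,0],
    [0,0,0,0,0],
    [0,0,0,0,0],
  ],
)

```text
time: 19.78
tcp_pos: [0.6826, -0.2045, 0.0203]
tcp_rot: [0.004, 0.958, 0.288, 0.003]
force: [6.6, -7.9, -4.9]
grip_width: 0.0001
```

```bash
python3 - <<'E'
from d import *
s,M=st();c=grab('scene','s_25')
tab(c,50)
E
```

```text
t 19.78 [ 0.6826 -0.2045  0.0203] berth [-66.7  64.4] phi 33.45 F [ 6.6 -7.9 -4.9] 0.0001
 tab n 84 x [-87.9 -63.9] y [46.3 48.2 52.3] z [0.019 0.065]
```

Force rises to about 10 N with no further motion, so the door is against its stop. I'll back off, lift clear and check.

Call:
step_arm(
  moves=[
    [0,0.4,0,0,0],
    [0,0.8,0,0,0],
    [-0.5,2,0,0,0],
    [-0.5,2,0,0,0],
    [0,0,-2,0,0],
  ],
)

```text
time: 20.25
tcp_pos: [0.6982, -0.2519, 0.0348]
tcp_rot: [-0.003, 0.958, 0.287, -0.003]
force: [0.1, 0.1, -2.1]
grip_width: -0.0001
```

Call:
step_arm(
  moves=[
    [0,0,-4,0,0],
    [0,0,-4,0,0],
    [0,0,-4,0,0],
    [0,0,-4,0,0],
    [0,0,-3,0,0],
  ],
)

```text
time: 20.67
tcp_pos: [0.7014, -0.2503, 0.2345]
tcp_rot: [0.001, 0.958, 0.288, 0.001]
force: [0.4, -0.3, 0.5]
grip_width: -0.0004
```

Call:
step_arm(
  moves=[
    [0,4,0,0,0],
    [0,4,0,0,0],
    [0,4,0,0,0],
    [0,4,0,0,0],
    [0,4,0,0,0],
  ],
)

```text
time: 21.08
tcp_pos: [0.8114, -0.4179, 0.2299]
tcp_rot: [-0.001, 0.958, 0.288, -0.0]
force: [1.2, -0.7, 1.3]
grip_width: 0.0001
```

Call:
step_arm(
  moves=[
    [0,4,0,0,0],
    [0,4,0,0,0],
    [0,4,0,0,0],
    [0,0,0,0,0],
    [0,0,0,0,0],
  ],
)

```text
time: 21.5
tcp_pos: [0.8505, -0.4926, 0.2107]
tcp_rot: [-0.005, 0.958, 0.287, -0.002]
force: [0.7, 0.8, -1.1]
grip_width: -0.0001
```

```bash
python3 - <<'E'
from d import *
look('26',[.59,-.187]);st()
c=dict(np.load('pics/s_26.npz'));t=dict(np.load('pics/t_26.npz'))
tab(c,50);tab(t,50)
g=lambda k:(k['color'][:,:,::-1])
cv2.imwrite('pics/g26.png',np.hstack([cv2.resize(c['color'][140:290,90:290,::-1],(533,400)),cv2.resize(t['color'][40:200,210:390,::-1],(267,400))]))
# bystanders before/after
for n,k0,k in(('s',dict(np.load('pics/scene0.npz')),c),('t',dict(np.load('pics/top0.npz')),t)):
    for nm,near,lo,hi in(('shellA',(.533,-.085),(8,80,60),(33,255,255)),('shellB',(.481,-.189),(8,80,60),(33,255,255)),('pin',(.497,-.316),(0,0,60),(180,60,255)),('noz',(.638,-.343),(0,120,40),(14,255,255))):
        r=[]
        for kk in(k0,k):
            P=cloud(kk);h=cv2.cvtColor(kk['color'],cv2.COLOR_RGB2HSV);m=(cv2.inRange(h,lo,hi)>0)&(np.hypot(P[...,0]-near[0],P[...,1]-near[1])<(.075 if nm=='noz' else .045))&(P[...,2]>.012)&(P[...,2]<.1)
            r.append((m.sum(),(P[m].mean(0)*1000).round(1).tolist()))
        print(n,nm,r)
E
```

```text
t 21.6 tcp [ 0.8538 -0.4919  0.2289] phi 33.51 F [-1.27  0.09  2.83]
 tcp in berth mm [-50.8 398.5]
  scene mid 137 axis [ 0.5912 -0.1856] berth [-0.8 -1.8] tool [ -51.4 -403. ] res 0.0017
  scene cap 54 axis [ 0.5914 -0.1857] berth [-1.  -1.6] tool [ -51.2 -402.8] res 0.0011
  scene foot [ 0.5787 -0.1958] 89 0.0065 berth [15.2 -0.2] tool [ -67.4 -401.4]
  top mid 85 axis [ 0.59   -0.1863] berth [ 0.5 -1.9] tool [ -52.7 -403.1] res 0.0016
  top cap 73 axis [ 0.5891 -0.1861] berth [ 1.2 -2.6] tool [ -53.4 -403.8] res 0.0023
  top foot [ 0.5892 -0.1879] 30 0.007 berth [ 2.1 -1. ] tool [ -54.3 -402.2]
t 21.6 [ 0.8538 -0.4919  0.2289] berth [-50.8 398.5] phi 33.51 F [-1.3  0.1  2.8] -0.0
 tab n 88 x [-88.1 -49.6] y [46.3 48.  51.2] z [0.018 0.065]
 tab n 108 x [-82.3 -43.7] y [45.  46.  50.3] z [0.019 0.064]
s shellA [(np.int64(605), [539.2, -79.5, 33.6]), (np.int64(608), [539.4, -79.5, 33.5])]
s shellB [(np.int64(516), [485.9, -180.9, 33.3]), (np.int64(517), [485.9, -180.8, 33.1])]
s pin [(np.int64(541), [509.3, -312.5, 60.2]), (np.int64(543), [509.2, -312.5, 59.9])]
s noz [(np.int64(1084), [646.7, -340.3, 30.9]), (np.int64(1090), [647.1, -339.3, 30.8])]
t shellA [(np.int64(607), [532.6, -83.0, 34.2]), (np.int64(0), [nan, nan, nan])]
t shellB [(np.int64(602), [479.4, -186.6, 34.2]), (np.int64(0), [nan, nan, nan])]
t pin [(np.int64(370), [496.2, -316.3, 68.9]), (np.int64(0), [nan, nan, nan])]
t noz [(np.int64(936), [635.7, -343.6, 31.9]), (np.int64(0), [nan, nan, nan])]<stdin>:13: RuntimeWarning: Mean of empty slice.
  ret = um.true_divide(
```

View pics/g26.png

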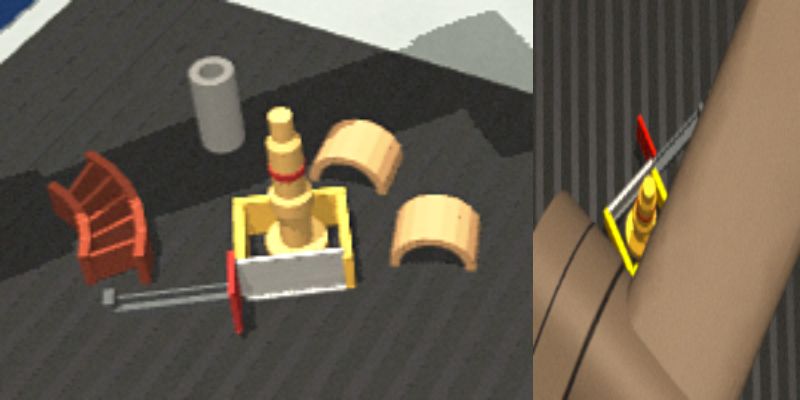

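Call:
step_arm(
  moves=[
    [0,0,0,0,0],
    [0,0,0,0,0],
    [0,0,0,0,0],
    [0,0,0,0,0],
    [0,0,0,0,0],
  ],
)

```text
time: 22.02
tcp_pos: [0.8537, -0.4922, 0.2292]
tcp_rot: [0.005, 0.958, 0.288, 0.005]
force: [0.1, 0.5, -0.2]
grip_width: -0.0001
```

```bash
python3 -c "
from h import *
print(sense()['qvel'].round(3)); print(sign_off())"
```

```text
[-0.004  0.016  0.     0.     0.001 -0.   ]
the job is handed in; nothing more can be done
None
```

The valve is in the yellow berth, standing, with its foot against the back rail, and the keeper door is shut across the mouth. I handed the job in at about 22 s. The push used the outer edge of one open finger, 8 to 20 mm up the valve's foot, until it stopped against the rail at about 9 N. The red tab then went over with closed fingers until the door stopped at about 10 N.

**Valve seating:** In the scene camera the foot lies 1.5 mm past the fitted berth origin and the rail's inner face at 27.5 mm, so the gap is about 0. The top camera puts the valve 1.3 mm short of the rail. That is within the 2 mm calibration, and the force stop supports contact.

**Upper body not touched:** I kept clear by geometry, about 4 mm between the finger knuckles and the valve's collar. The rise to 9 N at the end leaned the top 1–2 mm at most, and it came back upright on release.

**Door:** The tab's outer face reads 50 to 52 mm along the berth's y, where about 48 mm was expected from a 90 mm travel. Since it would go no further under 10 N, I take it to be shut.

**Bystanders:** In the scene camera the shells and pin are within 0.2 mm of their start. The nozzle's mean shifted 1 mm, probably because the red tab, which was counted in the first mask, had moved away. The arm blocked the top camera's final check of all four.

**Disagreement with the description:** Both cameras showed the open fingertips about 27 mm behind the TCP (14 mm behind when shut), not ahead of it as stated. I used the measured values, and the arm met no resistance going down.

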